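Stand the round-bottomed vacuum bottle in the test socket

TASK

Press the catch button on the cover of the blue test socket box and keep a finger on it, so that the sprung cover comes up gently and is past half open before you let it go, not snapping up by itself. Then take the white vacuum bottle by its neck from the sloping cradle and set it down gently, round end down, upright in the black ring inside the box, and let go of it there. Leave the mouse, the notepad and the screwdriver where they are.

Things in the scene. Friction and masses are not known exactly. Their poses are not given: they have to be found in the camera images.
- cup_rim (a point): Centre of the upper edge of the black rubber ring (68 mm outside, 44 mm inside diameter, 41 mm tall) fixed in the middle of the test socket box. The box is a fixed blue open box, 170 x 170 mm and 70 mm high with 5 mm walls; this point is 46 mm above the table. Its x and y axes run along the box's sides, z is up. When the bottle is seated, the centre of its round end lies 17 mm above this point.
- cup: That black rubber ring itself; origin at the centre of its underside, 5 mm above the table, axes as for cup_rim.
- cover_hinge (a point): Middle of the cover's hinge line on the box, 85 mm from the ring's centre in the box's +y direction and 72 mm above the table; the hinge line runs along the x axis of this point. Axes as for cup_rim; it does not move.
- cover (a joint): Aluminium cover of the box (170 x 170 x 6 mm), hinged on the box's +y side. Angle in rad: 0 shut, 1.75 fully open (leaning a little back past upright). A spring opens it as soon as the catch lets go and holds it open; at the button it pushes up with about 6 N when shut, less as it opens. Let go when shut, it snaps up at about 5 rad/s, which is too fast; let go past half open (0.9 rad or more) it goes the rest of the way at about 3 rad/s, which is all right.
- button_top (a point): Centre of the top of the round black catch button (31 mm across, standing 12 mm out of the cover) near the cover's free edge, 143 mm from the hinge line; the button is part of the cover and moves with it, z is its outward direction. With the cover shut the top is 90 mm above the table.
- button (a joint): How far the catch button is pressed into the cover, in m: 0 out, 0.005 fully down (about 4 N). The catch lets go at about 0.003; below that, while the cover is shut, it holds.
- bottle_mid (a point): Centre (half-way up, on the axis) of the vacuum bottle, a loose rigid switching tube 155 mm long, 0.28 to 0.46 kg; z runs along its axis from the round end to the neck. From the round end: half-ball steel bottom of 28 mm radius, white ceramic body 56 mm in diameter up to 104 mm, short shoulder to 112 mm, then a straight copper neck 26 mm in diameter from 112 to 155 mm (its end is 77.5 mm from this point). At the start it leans 35 degrees from vertical in the cradle.
- bottle_round (a point): Centre of the half-ball bottom of the bottle, on its axis, 28 mm from the round end and 49.5 mm from bottle_mid; axes as for bottle_mid.
- cradle: Fixed grey cradle (base plate 160 x 100 mm, 8 mm thick) with a sloping V-shaped bed under the bottle's body and a foot plate under its round end. Origin on the table below the bottle's round end, z up; the bottle's neck leans towards the cradle's -x side. The bottle can be lifted straight up out of it.
- mouse_mid (a point): Bystander: centre of a loose computer mouse, 100 x 58 x 30 mm, half-way up its lower body (11 mm above the table).
- notepad_mid (a point): Bystander: centre of a loose spiral notepad, 105 x 148 x 15 mm.
- driver_grip (a point): Bystander: handle of a loose screwdriver, 200 mm long, lying on the table.
Not all that is in view belongs to the job. Of the things that look like the part that bears cup_rim, the larger one is meant.

How it is judged:
By the outcome, as a careful person would: the job done as asked, in the order asked, and still so for the second after the job is handed in, with the robot touching nothing.
It also fails if it takes over 61 s, if anything falls off the work surface, if the arm or the gripper's body presses on something with over 40 N, if the wrist force passes 120 N, or if a joint passes its speed limit or range.

ROBOT

A 6-joint arm with a two-finger parallel gripper is mounted at the origin on the work surface. World frame = base frame: x ahead of the robot, y to its left, z up, the work surface at z = 0. Lengths are in m, angles in rad, forces in N, time in s.
With the tool pointing down it reaches from about 0.425 to 1.125 m from the base axis. Payload 14.9 kg.
Tool frame: the origin (TCP) lies on the mounting face of the last link; the fingertips stand 191 mm ahead of it and the grasp point (between the pads) lies 172 mm ahead of it (bot.tcp_to_grasp is the distance from the TCP to the grasp point, in m); z points along the fingers, y is the line along which they close (so a half turn about z gives the same grasp; the last joint's range is limited). The gripper opens to 91 mm and grips with 3 to 60 N. Pads are 32 mm wide; open, the fingers measure 118 mm over their backs; the gripper's body (76 mm by 178 mm) begins 60 mm behind the grasp point.
Start: joints at [-1.153, 0.379, 1.734, -0, 1.028, -0.033], TCP at [0.305, -0.63, 0.405] pointing down, gripper open.
Joint ranges: [-2.77, 2.77], [-0.74, 2.19], [0, 2.66], [-1.06, 4.2], [0.31, 2.87], [-3.08, 3.08]. Speed limits (rad/s): [1.89, 1.89, 2.39, 3.14, 3.14, 3.14].

INTERFACE

Orientations are given as [roll, pitch, yaw] about the fixed x, y, z axes, in that order (R = Rz(yaw) Ry(pitch) Rx(roll)).
In Python, from plant import bot gives the robot as it stands.
- The arm moves only by the tool send_rows, never from a script. Its argument "steps" is one flat list of numbers, 5 for each row, row after row: the finger opening in cm, from 0 to 9.12, then the shift along the tool's x, y, z in cm, then the turn about the tool's z in rad. A call has 1 to 10 rows; each row shifts and turns the commanded pose from where the row before left it, along the tool's axes as they then stand; what a row does not reach is not made up. A row lasts 1/12 s, in which the tool goes at most 41.7 mm and 7.16 degrees, less where a joint would pass 70% of its speed; a pose out of reach is approached as far as the arm can. A call is refused whole if a number of a shift passes 4.17 or a number of a turn 0.125, either way. A call with a gripper value outside its range is refused whole. The fingers move at their own pace and stop on an object; "grip_force" is the grip in N (left out, the last holds). Time passes only in rows, so rows that do not move let the fingers close. It gives the time, the measured TCP pose, the force, the opening and the grip force at its end, in the units of the state.
- bot.observe(): the state, without advancing time (a new reading comes with each control period).
- bot.capture(name): name is "side" or "top" or "wrist"; returns the picture (384x512x3 uint8, red, green, blue); there is no depth.
- bot.camera_model(name): a dict with "vfov" (degrees; the focal length in pixels is half the picture's height over the tangent of half this angle, whatever the lens; pixels are square), "cx", "cy" (the principal point, pixels), "R" (3x3) and "t" (3): a world point X has camera coordinates R X + t. Camera axes: x right, y down, z forward; pixel columns grow to the right and rows downward; lengths in m; the calibration is good to about 2 mm. A picture is of the moment at which its call begins: read the wrist's pose just before it. camera_model takes no time and is no camera call; for the wrist camera it gives the pose at the moment of the call.
- bot.job_done(): hands the job in; it is judged then, once.
Trained networks look in the newest picture that a camera, given by its name, has taken for a name from the list of things; names that differ only in an ending like _2 or _b are one class to them, and where a whole thing is asked for, a point or a joint stands for the part that bears it (a point fixed in the world has none). Each returns a list of dicts, best first, with "confidence" (0 to 1); they miss things now and then, are a little off and sometimes report something else, mostly with a low value. They report only what shows in the picture. A call takes as long as a camera call. They do not tell look-alikes from the thing itself.
- bot.trace(target, camera): "mask" (384x512 bool, what is visible of it) and "uv" ([column, row] in pixels, amid what is visible of it).
The state is a dict: "time": time; "joints": joint angles; "dq": joint speeds; "joint_torque": joint torques, N m; "position": TCP position; "tcp_rot": TCP orientation; "ft_force": force on the tool from outside, world axes, zero at the start; "moment": the same for the moment, N m; "grip_width": finger opening in m; "finger_force": force on a finger pad.
Only numpy, scipy, OpenCV 4.12 (cv2) and the standard library are available. Lean on these libraries where they do the work, as an engineer would, in place of code of your own. Each camera call takes 0.05 s, during which the arm holds its last target. There are 200 camera calls.

## Working session

There is one attempt and no reset: what is moved stays moved. The work goes in short steps, Python scripts to look and compute and a tool call to move; the robot and the scene stay as the last step left them, time stands still between calls to the robot, and variables do not carry over. Pictures are saved under pics/ and viewed, at most 10 in all, crops included, and the job is handed in when it is done.

Besides the shell and the picture viewer there is one more tool, called after "Emit:" as a command line: name --argument value ..., lists and objects as JSON in quotes. send_rows: Moves the arm, as the interface text tells. Its arguments: {"type":"object","properties":{"steps":{"type":"array"},"grip_force":{"type":"number"}},"required":["steps"]}

```bash
mkdir -p pics; ls
python3 - <<'E'
from plant import bot
import cv2,numpy as np
print(bot.observe())
ims=[]
for c in("side","top","wrist"):
    im=bot.capture(c); cv2.imwrite(f"pics/{c}0.png",im[:,:,::-1]); ims.append(im)
    m=bot.camera_model(c); print(c,m)
    for n in("cup","button","cover","bottle_mid","cradle","mouse_mid"):
        try:
            r=bot.trace(n,c)
            print(n,[(round(d["confidence"],2),np.round(d["uv"]).tolist(),int(d["mask"].sum())) for d in r[:4]])
        except Exception as e: print(n,e)
a=np.vstack(ims[:2])[:,:,::-1]
cv2.imwrite("pics/a.png",np.hstack(ims[:2])[:,:,::-1][:, :, :])
E
```

```text
pics
{'time': 0.0, 'joints': array([-1.15329689e+00,  3.79399168e-01,  1.73478811e+00,  3.63323554e-06,
        1.02849750e+00, -3.33342958e-02]), 'dq': array([-1.53308313e-03,  5.42559675e-05, -5.75989608e-04,  2.50422127e-04,
        1.68480260e-03,  9.26293885e-04]), 'joint_torque': array([-1.98732458e-03, -7.63725686e+01, -4.34371555e+01,  6.49662456e-02,
        4.24620614e-02, -1.10021060e-04]), 'position': array([ 0.30489663, -0.6298956 ,  0.40409108]), 'tcp_rot': array([-3.14050124e+00, -3.95066906e-05,  4.50831836e-01]), 'ft_force': array([ 0.50113305, -0.83812379,  0.36767428]), 'moment': array([ 0.00738162,  0.05285803, -0.04563693]), 'finger_force': 0.0, 'grip_width': 0.09140045641420103}
side {'vfov': 54.25567454579281, 'cx': 256.10815254916173, 'cy': 190.3406290958564, 'R': array([[-0.94716729, -0.32073621, -0.00155259],
       [-0.22197686,  0.65899942, -0.7186418 ],
       [ 0.2315176 , -0.68032937, -0.69537871]]), 't': array([0.57309092, 0.24838516, 0.81925251])}
cup [(0.31, [315.0, 160.0], 572)]
button [(0.69, [256.0, 249.0], 128), (0.55, [343.0, 153.0], 265), (0.47
[... 496 characters left out ...]
65]]), 't': array([-0.03360206,  0.65096158,  0.90397986])}
cup []
button [(0.42, [196.0, 223.0], 120)]
cover [(0.67, [155.0, 152.0], 1744), (0.59, [170.0, 227.0], 4568), (0.33, [238.0, 150.0], 706)]
bottle_mid [(0.96, [332.0, 241.0], 776)]
cradle [(0.62, [317.0, 237.0], 1411), (0.51, [176.0, 222.0], 4860)]
mouse_mid [(0.72, [241.0, 150.0], 701)]
wrist {'vfov': 70.19715587449319, 'cx': 255.79048410083584, 'cy': 190.6116646521526, 'R': array([[ 0.43511447, -0.90037412, -0.00136032],
       [-0.87255606, -0.42204282,  0.24601989],
       [-0.22208405, -0.10585986, -0.96926383]]), 't': array([-0.69918335, -0.02836831,  0.39120668])}
cup []
button []
cover []
bottle_mid []
cradle []
mouse_mid []
```

Run:
```python
import cv2,numpy as np
a=cv2.imread("pics/side0.png");b=cv2.imread("pics/top0.png")
a=cv2.resize(a[100:370,60:420],None,fx=2.2,fy=2.2,interpolation=2)
b=cv2.resize(b[100:320,90:400],None,fx=2.5,fy=2.5,interpolation=2)
cv2.imwrite("pics/s1.png",a);cv2.imwrite("pics/t1.png",b);print(a.shape,b.shape)
```

```text
(594, 792, 3) (550, 775, 3)
```

View pics/s1.png

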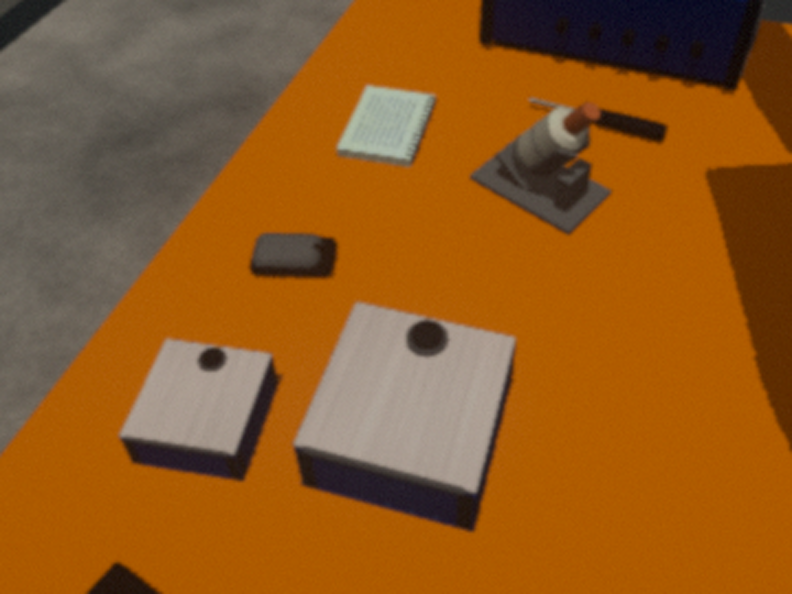

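View pics/t1.png

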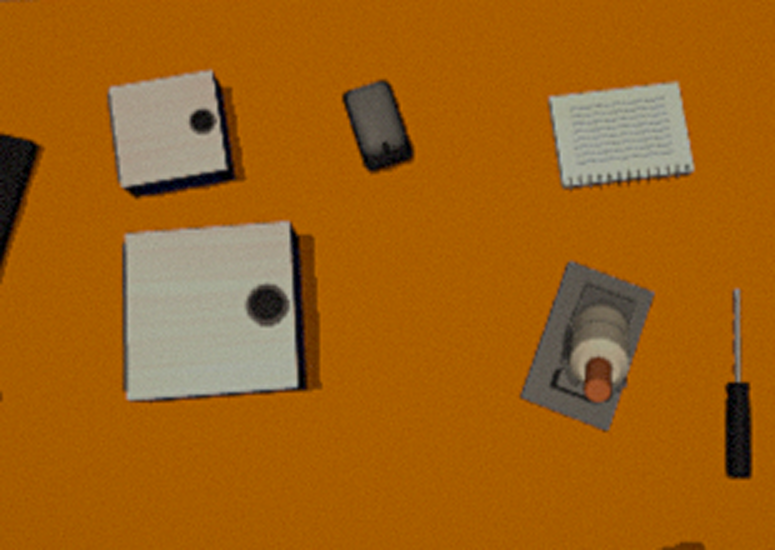

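The side and top views show two boxes; the larger has its button at about side (255,252) and top (197,222). The bottle's copper neck end is at about side (327,150) and top (329,257), leaning toward the robot. I'll triangulate these.

```bash
cat > h.py <<'E'
import numpy as np,cv2
from plant import bot
def P(m):
    f=192/np.tan(np.radians(m["vfov"])/2)
    K=np.array([[f,0,m["cx"]],[0,f,m["cy"]],[0,0,1]])
    return K@np.c_[np.array(m["R"]),np.array(m["t"])]
def tri(obs): # list of (P,uv)
    A=np.vstack([np.vstack([u[0]*p[2]-p[0],u[1]*p[2]-p[1]]) for p,u in obs])
    X=np.linalg.svd(A)[2][-1];X=X[:3]/X[3]
    e=[np.linalg.norm((p@np.r_[X,1])[:2]/(p@np.r_[X,1])[2]-u) for p,u in obs]
    return X,np.round(e,1)
def onplane(p,uv,z):
    A=np.vstack([uv[0]*p[2]-p[0],uv[1]*p[2]-p[1]])
    return np.linalg.solve(A[:,:2],-A[:,2]*z-A[:,3])
def best(n,c,i=0):
    bot.capture(c); r=bot.trace(n,c); return r
E
python3 - <<'E'
from h import *
ps,pt=P(bot.camera_model("side")),P(bot.camera_model("top"))
S=lambda u,v:np.array([u/2.2+60,v/2.2+100])-.3
T=lambda u,v:np.array([u/2.5+90,v/2.5+100])-.3
pts=dict(c_xp_ym=(S(358,303),T(291,223)),c_xm_ym=(S(515,338),T(300,388)),c_xm_yp=(S(478,492),T(127,400)),c_xp_yp=(S(298,447),T(125,235)),
 btn=(S(428,334),T(267,303)),neckend=(S(590,110),T(598,388)),shoulder=(S(563,133),T(600,357)),
 cr1=(S(472,176),T(570,263)),cr2=(S(570,231),T(524,398)),cr3=(S(610,190),T(606,430)))
for k,(s,t) in pts.items():
    X,e=tri([(ps,s),(pt,t)]); print(k,np.round(X,4),e)
for n,z in(("c_xp_ym",.078),("c_xm_ym",.078),("c_xm_yp",.078),("c_xp_yp",.078),("btn",.09)):
    print(n,onplane(ps,pts[n][0],z),onplane(pt,pts[n][1],z))
E
```

```text
c_xp_ym [0.6575 0.0869 0.0715] [0.1 0.1]
c_xm_ym [0.4896 0.0774 0.0709] [0.4 0.4]
c_xm_yp [0.48   0.2484 0.0752] [0.4 0.3]
c_xp_yp [0.6471 0.2577 0.0719] [0.8 0.6]
btn [0.5729 0.1092 0.0827] [0.3 0.3]
neckend [ 0.4797 -0.2054  0.1544] [0. 0.]
shoulder [ 0.5099 -0.2197  0.1008] [0.4 0.4]
cr1 [ 0.6204 -0.2125  0.0028] [0.  0.1]
cr2 [ 0.4748 -0.155   0.0017] [0.1 0.1]
cr3 [ 0.4397 -0.2402  0.0065] [0.2 0.3]
c_xp_ym [0.65495885 0.09164653] [0.65634302 0.08610634]
c_xm_ym [0.48963018 0.08276779] [0.48845174 0.07646323]
c_xm_yp [0.47888417 0.24966904] [0.48070906 0.24764904]
c_xp_yp [0.64321755 0.26052005] [0.64747869 0.25617002]
btn [0.57046543 0.11428706] [0.57264888 0.10815516]
```

The box centre is about (0.569, 0.168) with a yaw of about 3.3°, and the button is at (0.572, 0.110). The corner heights (71–75 mm against a nominal 78) and the 170 mm size fit. Now I'll hover over the button with the fingers closed.

Emit:
send_rows --steps '[0,2.8,-2.75,0,0,0,2.8,-2.75,0,0,0,2.8,-2.75,0,0,0,2.8,-2.75,0,0,0,2.8,-2.75,0,0,0,2.8,-2.75,0,0,0,2.8,-2.75,0,0,0,2.8,-2.75,0,0,0,2.8,-2.75,0,0,0,2.8,-2.75,0,0]'

```text
time: 1.88
position: [0.4374, -0.2588, 0.405]
tcp_rot: [3.141, -0.0, 0.45]
ft_force: [0.3, -0.4, 0.1]
grip_width: 0.0275
finger_force: 0.0
```

Emit:
send_rows --steps '[0,2.8,-2.75,0,0,0,2.8,-2.75,0,0,0,2.8,-2.75,0,0,0,2.8,-2.75,0,0,0,2.8,-2.75,0,0,0,2.8,-2.75,0,0,0,2.8,-2.75,0,0,0,2.8,-2.75,0,0,0,2.8,-2.75,0,0,0,2.8,-2.75,0,0]'

```text
time: 2.72
position: [0.5697, 0.1111, 0.4049]
tcp_rot: [3.141, -0.0, 0.451]
ft_force: [0.5, -0.7, 0.1]
grip_width: 0.0006
finger_force: 0.0
```

Emit:
send_rows --steps '[0,0,0,0,-0.118,0,0,0,0,-0.118,0,0,0,0,-0.118,0,0,0,0,-0.118,0,0,0,0,-0.118,0,0,0,0,-0.118,0,0,0,0,-0.118,0,0,0,0,-0.118,0,0,0,0,-0.118,0,0,0,0,-0.118]'

```text
time: 3.55
position: [0.5694, 0.109, 0.4048]
tcp_rot: [3.141, -0.0, 1.637]
ft_force: [0.8, -0.5, 0.1]
grip_width: 0.0003
finger_force: 0.0
```

Run:
```python
from h import *
o=bot.observe();print(o["time"],o["position"],o["tcp_rot"],o["ft_force"])
m=bot.camera_model("wrist");im=bot.capture("wrist");cv2.imwrite("pics/w1.png",im[:,:,::-1])
np.savez("w1.npz",P=P(m))
for n in("button","cover"):
    print(n,[(round(d["confidence"],2),np.round(d["uv"],1).tolist(),int(d["mask"].sum())) for d in bot.trace(n,"wrist")[:3]])
```

```text
3.55 [0.56942413 0.10895479 0.40481356] [ 3.14148519e+00 -2.30812080e-06  1.63665146e+00] [ 0.75090247 -0.47581725  0.1253015 ]
button [(0.97, [260.0, 185.8], 572), (0.87, [438.3, 125.6], 304)]
cover [(0.94, [438.5, 84.9], 10765), (0.85, [259.9, 116.4], 25073)]
```

View pics/w1.png

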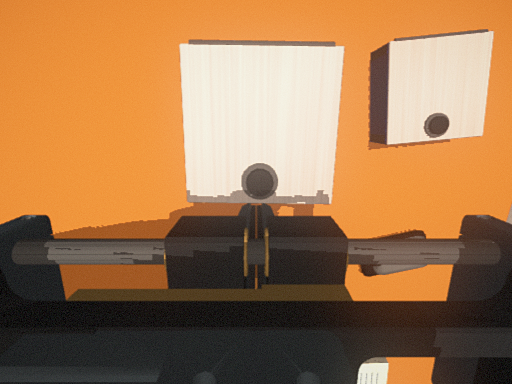

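The wrist view shows the large cover, with corners at about (180,43), (344,45), (331,203) and (186,202). The button is at (260,182), and the closed fingers sit just below it.

Run:
```python
from h import *
ps,pt,pw=P(bot.camera_model("side")),P(bot.camera_model("top")),np.load("w1.npz")["P"]
S=lambda u,v:np.array([u/2.2+60,v/2.2+100])-.3
T=lambda u,v:np.array([u/2.5+90,v/2.5+100])-.3
W=[(180.5,45),(343.5,46),(331,203),(187,202.5)]
for uv in W: print(onplane(pw,uv,.078))
print(onplane(pw,(260,182),.09),tri([(pw,(260,182)),(ps,S(428,334)),(pt,T(267,303))]))
ss=[S(298,447),S(478,492),S(515,338),S(358,303)];tt=[T(125,235),T(127,400),T(300,388),T(291,223)]
# wrist order: image left = -y_t = -x
for k,(w,i) in enumerate(zip(W,(1,0,3,2))): print(np.round(tri([(pw,w),(ps,ss[i]),(pt,tt[i])])[0],4))
```

```text
[0.48221054 0.24856673]
[0.64865339 0.25848266]
[0.65807681 0.09115119]
[0.48946348 0.08072553]
[0.57286276 0.11347458] (array([0.57293905, 0.1097879 , 0.0825811 ]), array([1.8, 0.4, 0.3]))
[0.4803 0.2486 0.0749]
[0.6475 0.2583 0.0732]
[0.6581 0.0875 0.0715]
[0.4892 0.0778 0.0715]
```

Emit:
send_rows --steps '[0,1.5,0.4,2.5,0.01,0,0,0,3,0,0,0,0,3,0,0,0,0,2,0,0,0,0,1,0,0,0,0,0.4,0,0,0,0,0,0]' --grip_force 30

```text
time: 4.28
position: [0.5726, 0.1242, 0.2856]
tcp_rot: [-3.141, 0.0, 1.619]
ft_force: [0.2, 0.5, 0.4]
grip_width: 0.0001
finger_force: 0.0
```

Emit:
send_rows --steps '[0,0,0,0.1,0,0,0,0,0.1,0,0,0,0,0.1,0,0,0,0,0,0]'

```text
time: 4.62
position: [0.5727, 0.1242, 0.2834]
tcp_rot: [3.141, -0.0, 1.62]
ft_force: [-0.9, 0.5, 1.0]
grip_width: 0.0005
finger_force: 0.0
```

Emit:
send_rows --steps '[0,0,0,0.1,0,0,0,0,0.1,0,0,0,0,0,0]'

```text
time: 4.87
position: [0.5726, 0.1242, 0.2809]
tcp_rot: [3.141, -0.0, 1.621]
ft_force: [-0.3, 0.0, 2.5]
grip_width: 0.0005
finger_force: 1.2
```

Emit:
send_rows --steps '[0,0,0,0.1,0,0,0,0,0,0]'

```text
time: 5.03
position: [0.5726, 0.1242, 0.2798]
tcp_rot: [3.141, -0.0, 1.621]
ft_force: [0.9, 0.3, 3.9]
grip_width: 0.0006
finger_force: 1.6
```

Emit:
send_rows --steps '[0,0,0,0.1,0,0,0,0,0,0]'

```text
time: 5.2
position: [0.5727, 0.1242, 0.2788]
tcp_rot: [3.141, -0.0, 1.621]
ft_force: [0.2, 0.9, 5.4]
grip_width: 0.0005
finger_force: 2.7
```

Emit:
send_rows --steps '[0,0,0,0.1,0,0,0,0,0,0]'

```text
time: 5.37
position: [0.5727, 0.1242, 0.2778]
tcp_rot: [3.141, -0.0, 1.621]
ft_force: [0.1, 0.1, 5.9]
grip_width: 0.0008
finger_force: 2.7
```

Emit:
send_rows --steps '[0,0.03,0,-0.3,0,0,0.03,0,-0.3,0,0,0,0,0,0]'

```text
time: 5.62
position: [0.5726, 0.1249, 0.2845]
tcp_rot: [3.141, -0.0, 1.621]
ft_force: [-0.7, 1.0, 5.0]
grip_width: 0.0005
finger_force: 2.6
```

The finger is now above first-contact height and the force is still about 5 N, so the catch has let go and the cover is riding on the finger. I'll follow the arc.

Emit:
send_rows --steps '[0,0.09,0,-0.58,0,0,0.11,0,-0.58,0,0,0.13,0,-0.57,0,0,0.16,0,-0.56,0,0,0.18,0,-0.56,0,0,0.2,0,-0.55,0,0,0.22,0,-0.54,0,0,0.24,0,-0.53,0,0,0.26,0,-0.52,0]'

```text
time: 6.37
position: [0.5716, 0.1409, 0.3341]
tcp_rot: [-3.141, -0.0, 1.621]
ft_force: [-1.0, 4.1, 2.8]
grip_width: 0.0004
finger_force: 1.7
```

Emit:
send_rows --steps '[0,0.29,0,-0.51,0,0,0.31,0,-0.5,0,0,0.33,0,-0.49,0,0,0.34,0,-0.47,0,0,0.36,0,-0.46,0,0,0.38,0,-0.44,0,0,0.4,0,-0.43,0,0,0.42,0,-0.41,0]'

```text
time: 7.03
position: [0.5702, 0.1693, 0.3711]
tcp_rot: [-3.141, 0.0, 1.621]
ft_force: [-1.0, 2.4, 0.5]
grip_width: 0.0003
finger_force: 1.3
```

Run:
```python
from h import *
im=bot.capture("side");cv2.imwrite("pics/s2.png",cv2.resize(im[130:370,150:410],None,fx=2,fy=2)[:,:,::-1])
```

```text
(no output)
```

View pics/s2.png

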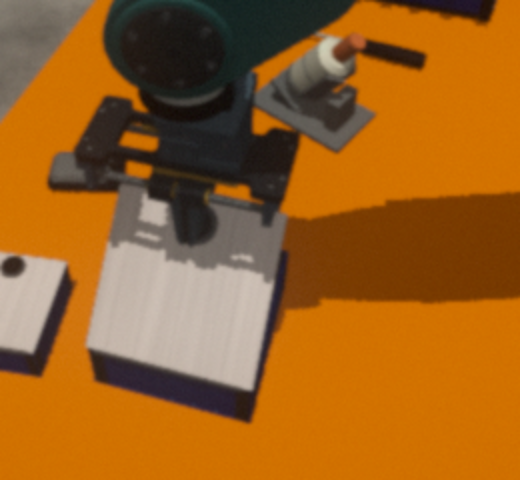

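The cover is well up, with its free-edge corners at about side-image (210,222) and (292,236), and the finger is at the button. I'll work out the angle from those corners.

Run:
```python
from h import *
ps=P(bot.camera_model("side"))
c=np.array([.5695,.169,0]);a=.056
ex=np.array([np.cos(a),np.sin(a),0]);ey=np.array([-np.sin(a),np.cos(a),0]);ez=np.array([0,0,1])
def pt(th,x,r,h): 
    return c+.085*ey+.072*ez+x*ex+r*(-np.cos(th)*ey+np.sin(th)*ez)+h*(np.sin(th)*ey+np.cos(th)*ez)
def pr(X): q=ps@np.r_[X,1]; return np.round(q[:2]/q[2],1)
for th in(0.5,.6,.65,.7,.75,.8): print(th,pr(pt(th,.085,.17,.006)),pr(pt(th,-.085,.17,.006)),"btn",pr(pt(th,0,.143,.013)), "btn yz rel",np.round((pt(th,0,.143,.013)-[.5702,0,0]),4))
o=bot.observe();print(o["position"],o["ft_force"])
```

```text
0.5 [214.9 220.2] [294.8 237.1] btn [250.3 240.6] btn yz rel [0.0012 0.1348 0.152 ]
0.6 [212.8 218.9] [294.3 236.2] btn [249.1 240.3] btn yz rel [0.0007 0.1434 0.1635]
0.65 [211.6 218.6] [294. 236.] btn [248.3 240.4] btn yz rel [0.0005 0.1481 0.1689]
0.7 [210.4 218.4] [293.7 236.1] btn [247.6 240.7] btn yz rel [0.0002 0.153  0.1741]
0.75 [209.1 218.5] [293.3 236.3] btn [246.8 241.1] btn yz rel [-1.000e-04  1.582e-01  1.790e-01]
0.8 [207.7 218.8] [292.9 236.8] btn [245.9 241.8] btn yz rel [-0.0004  0.1637  0.1836]
[0.57037041 0.16983786 0.37185526] [-1.55215551  2.97474196  2.53615921]
```

The angle is about 0.7–0.75 rad and the finger is on the button centre. I'll carry on to about 1.1 rad.

Emit:
send_rows --steps '[0,0.43,0,-0.4,0,0,0.45,0,-0.38,0,0,0.46,0,-0.36,0,0,0.48,0,-0.34,0,0,0.49,0,-0.32,0,0,0.5,0,-0.3,0,0,0.51,0,-0.28,0,0,0.53,0,-0.26,0,0,0.54,0,-0.24,0,0,0,0,0,0]'

```text
time: 7.92
position: [0.5681, 0.2137, 0.4]
tcp_rot: [3.141, -0.0, 1.621]
ft_force: [-0.6, 2.2, 2.3]
grip_width: 0.0004
finger_force: 1.3
```

Run:
```python
from h import *
o=bot.observe();print(o["position"],o["ft_force"])
im=bot.capture("side");cv2.imwrite("pics/s3.png",cv2.resize(im[130:370,150:410],None,fx=2,fy=2)[:,:,::-1])
```

```text
[0.568063   0.21366826 0.40003195] [-0.60618465  2.18516775  2.33680434]
```

View pics/s3.png

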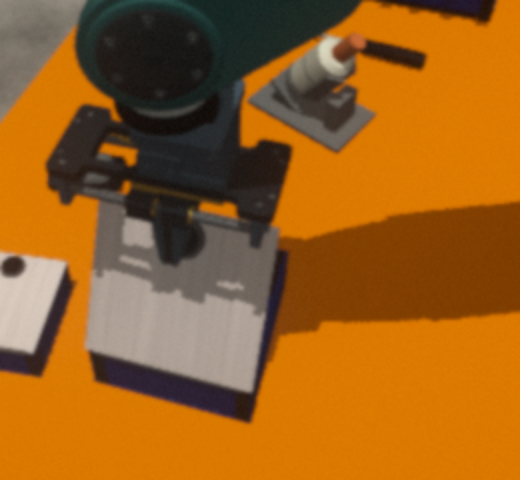

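At about 1.06 rad the cover is past half open and still held, so I'll let it go by lifting straight up clear of it. Then I'll move over to the bottle.

Emit:
send_rows --steps '[0,0.2,0,-4.1,0,0,0,0,-4,0,0,0,0,-3,0,0,0,0,0,0,0,0,0,0,0]'

```text
time: 8.38
position: [0.5681, 0.2146, 0.5119]
tcp_rot: [3.139, -0.001, 1.621]
ft_force: [-0.4, -0.3, -0.4]
grip_width: 0.0004
finger_force: 0.0
```

Emit:
send_rows --steps '[0,-3.8,-0.85,0,0,0,-3.8,-0.85,0,0,0,-3.8,-0.85,0,0,0,-3.8,-0.85,0,0,0,-3.8,-0.85,0,0,9,-3.8,-0.85,0,0,9,-3.8,-0.85,0,0,9,-3.8,-0.85,0,0,9,-3.8,-0.85,0,0,9,-3.8,-0.85,0,0]'

```text
time: 9.22
position: [0.5009, -0.1708, 0.5088]
tcp_rot: [-3.139, -0.001, 1.621]
ft_force: [1.1, -0.1, -0.0]
grip_width: 0.0308
finger_force: 0.0
```

Emit:
send_rows --steps '[9,-3.8,-0.85,0,0.12,9,0,0,0.8,0.125,9,0,0,0.8,0.125,9,0,0,0.8,0.125,9,0,0,0.8,0.125,9,0,0,0.8,0.125,9,0,0,0.8,0.125,9,0,0,0.8,0.125,9,0,0,0.8,0.125,9,0,0,0.8,0.125]'

```text
time: 10.05
position: [0.4949, -0.2073, 0.4363]
tcp_rot: [-3.14, 0.002, 0.37]
ft_force: [-0.2, -0.4, -0.8]
grip_width: 0.0897
finger_force: 0.0
```

Emit:
send_rows --steps '[9,0,0,0,0.125,9,0,0,0,0.125,9,0,0,0,0.125,9,0,0,0,0.125,9,0,0,0,0.125,9,0,0,0,0.125]'

```text
time: 10.55
position: [0.4949, -0.2074, 0.4367]
tcp_rot: [3.142, 0.003, -0.381]
ft_force: [0.7, -0.3, 0.0]
grip_width: 0.0895
finger_force: 0.0
```

Run:
```python
from h import *
o=bot.observe();print(o["time"],o["position"],o["tcp_rot"],o["ft_force"],o["grip_width"])
m=bot.camera_model("wrist");im=bot.capture("wrist")
np.savez("w2.npz",P=P(m))
r=bot.trace("bottle_mid","wrist");print([(round(d["confidence"],2),np.round(d["uv"],1).tolist(),int(d["mask"].sum())) for d in r[:3]])
s=bot.capture("side")[130:370,150:410]; s=cv2.resize(s,(288,266))
out=np.zeros((384,800,3),np.uint8);out[:,:512]=im;out[:266,512:]=s
cv2.imwrite("pics/w2.png",out[:,:,::-1])
```

```text
10.55 [ 0.49489074 -0.20735357  0.4366594 ] [ 3.14153136e+00  2.79574872e-03 -3.80512912e-01] [ 0.72333537 -0.27272677  0.03752061] 0.08945605895057572
[]
```

View pics/w2.png

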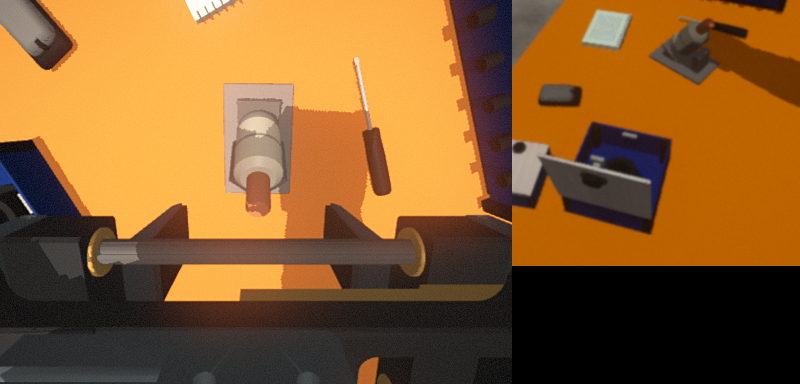

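The wrist view shows the neck centred at u≈258, running from its base at (258,175) to its end at (258,209), in line with the tool's x axis. The side inset shows the cover fully open. I'll triangulate the neck end.

Run:
```python
from h import *
ps,pt,pw=P(bot.camera_model("side")),P(bot.camera_model("top")),np.load("w2.npz")["P"]
S=lambda u,v:np.array([u/2.2+60,v/2.2+100])-.3
T=lambda u,v:np.array([u/2.5+90,v/2.5+100])-.3
o=bot.observe();yaw=o["tcp_rot"][2];xt=np.array([np.cos(yaw),np.sin(yaw)]);yt=np.array([np.sin(yaw),-np.cos(yaw)])
for n,ob in (("end3",[(pw,(258,208)),(ps,S(590,110)),(pt,T(598,388))]),("end ws",[(pw,(258,208)),(ps,S(590,110))]),
  ("neckbase3",[(pw,(258.5,174)),(ps,S(566,131)),(pt,T(598,361))]),("cr_ws",[(pw,(224,85)),(ps,S(472,176))])):
    X,e=tri(ob);d=X[:2]-o["position"][:2];print(n,np.round(X,4),e,"tool dx dy",np.round(d@xt,4),np.round(d@yt,4))
# model: predict end/neckbase pixels for axis with given end
for z in(.145,.15,.155,.16): print(z,onplane(pw,(258,208),z),onplane(pt,T(598,388),z),onplane(ps,S(590,110),z))
```

```text
end3 [ 0.4794 -0.2042  0.1559] [1.5 0.2 0.4] tool dx dy -0.0158 0.0027
end ws [ 0.4791 -0.203   0.1564] [0.7 0.1] tool dx dy -0.0164 0.0017
neckbase3 [ 0.5049 -0.2145  0.1101] [2.8 0.3 0.8] tool dx dy 0.0118 0.0031
cr_ws [ 0.6196 -0.2089  0.0062] [0. 0.] tool dx dy 0.1166 -0.0437
0.145 [ 0.4748967  -0.20187229] [ 0.47996188 -0.20721615] [ 0.48082252 -0.21775305]
0.15 [ 0.4764279  -0.20244425] [ 0.47984395 -0.20623345] [ 0.48022206 -0.21117082]
0.155 [ 0.47795909 -0.20301622] [ 0.47972603 -0.20525076] [ 0.47962161 -0.20458858]
0.16 [ 0.47949029 -0.20358818] [ 0.47960811 -0.20426806] [ 0.47902115 -0.19800635]
```

Emit:
send_rows --steps '[9,-0.75,0.22,2,0,9,0,0,2.5,0,9,0,0,2.5,0,9,0,0,2,0,9,0,0,1.5,0,9,0,0,1,0,9,0,0,0.5,0,9,0,0,0,0]'

```text
time: 11.37
position: [0.4874, -0.2066, 0.3176]
tcp_rot: [-3.141, 0.002, -0.372]
ft_force: [0.0, 0.5, 0.4]
grip_width: 0.09
finger_force: 0.0
```

Run:
```python
from h import *
o=bot.observe();print(o["time"],o["position"],o["tcp_rot"],o["ft_force"],o["grip_width"])
im=bot.capture("wrist"); s=bot.capture("side")[110:230,250:390]; s=cv2.resize(s,None,fx=2,fy=2)
out=np.zeros((384,792,3),np.uint8);out[:,:512]=im;out[:240,512:]=s
cv2.imwrite("pics/w3.png",out[:,:,::-1])
```

```text
11.3667 [ 0.48741822 -0.2066467   0.31756642] [-3.14149235e+00  1.69217869e-03 -3.72273412e-01] [0.0351496  0.45255558 0.35425754] 0.09000270112569478
```

View pics/w3.png

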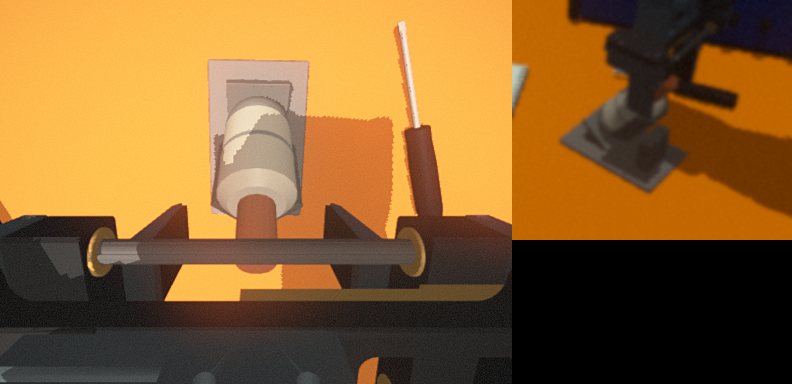

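The neck is centred between the fingers at u≈256, with its end at v≈272 as predicted. I'll close and lift.

Emit:
send_rows --steps '[0,0,0,0,0,0,0,0,0,0,0,0,0,0,0,0,0,0,0,0,0,0,0,0,0,0,0,0,0,0,0,0,0,0,0,0,0,0,0,0,0,0,0,0,0,0,0,0,0,0]' --grip_force 30

```text
time: 12.3
position: [0.4877, -0.2067, 0.3185]
tcp_rot: [3.142, -0.0, -0.374]
ft_force: [-0.3, -0.6, -0.4]
grip_width: 0.0262
finger_force: 0.4
```

Emit:
send_rows --steps '[0,0,0,0,0,0,0,0,0,0,0,0,0,0,0,0,0,0,-0.3,0,0,0,0,-0.5,0,0,0,0,-0.7,0]'

```text
time: 12.8
position: [0.4874, -0.2065, 0.3335]
tcp_rot: [-3.141, 0.002, -0.374]
ft_force: [-0.1, 0.7, -3.8]
grip_width: 0.0254
finger_force: 30.0
```

The bottle is held (about 3.8 N). I'll lift it clear and look into the open box from the top camera.

Emit:
send_rows --steps '[0,0,0,-1.5,0,0,0,0,-2.5,0,0,0,0,-2.5,0,0,0,0,-1.5,0,0,0,0,-0.7,0]'

```text
time: 13.22
position: [0.488, -0.2068, 0.4234]
tcp_rot: [3.142, -0.003, -0.374]
ft_force: [1.3, -0.3, -2.8]
grip_width: 0.025
finger_force: 30.0
```

Run:
```python
from h import *
o=bot.observe();print(o["time"],o["position"],o["tcp_rot"],o["ft_force"],o["grip_width"],o["finger_force"])
im=bot.capture("top"); P_=P(bot.camera_model("top"))
for d in bot.trace("cup","top")[:3]:
    ys,xs=np.nonzero(d["mask"]);print(d["confidence"],d["uv"],d["mask"].sum(),xs.min(),xs.max(),ys.min(),ys.max(),onplane(P_,d["uv"],.046))
a=cv2.resize(im[150:280,120:250],(390,390),interpolation=2)
s=bot.capture("side");b=cv2.resize(s[90:240,250:380],(338,390),interpolation=2)
cv2.imwrite("pics/t2.png",np.hstack([a,b])[:,:,::-1])
```

```text
13.2167 [ 0.48796077 -0.20678164  0.4234199 ] [ 3.14151313 -0.00325225 -0.37417077] [ 1.26618349 -0.27465649 -2.81990006] 0.024993874384228617 29.982393506797962
0.79 [174.5, 221.9] 388 164 191 213 237 [0.57670403 0.17245092]
```

View pics/t2.png

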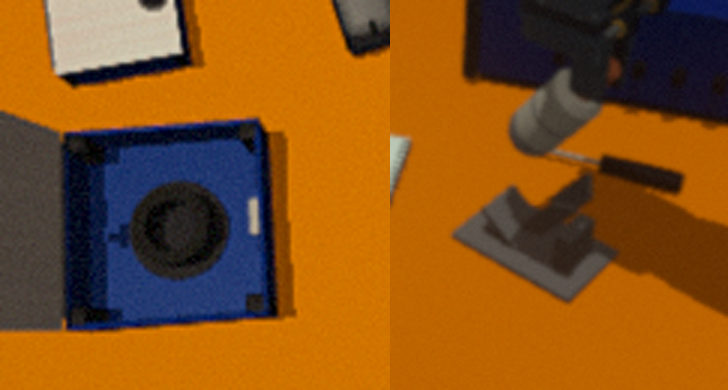

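The ring's top edge is centred at about (180,226.5) in the top image. The bottle is in hand, still leaning, and clear of the cradle.

Run:
```python
from h import *
p=P(bot.camera_model("top"))
print([np.round(onplane(p,uv,.046),4) for uv in((180,226.5),(163.5,226.5),(196.3,226.5),(180,210.2),(180,243))])
# box rim corners z=.07 in crop (65,135),(260,120),(275,312),(67,328)
print(np.mean([onplane(p,(120+u/3-.3,150+v/3-.3),.07) for u,v in((64,135),(260,121),(275,313),(66,328))],0))
```

```text
[array([0.5643, 0.1579]), array([0.5653, 0.2008]), array([0.5634, 0.1154]), array([0.6073, 0.1587]), array([0.5216, 0.1571])]
[0.56864608 0.16549339]
```

Emit:
send_rows --steps '[0,0.05,-1.2,0,0,0,0.05,-2.4,0,0,0,0.07,-3,0,0,0,0.07,-3,0,0,0,0.07,-3,0,0,0,0.07,-3,0,0,0,0.07,-3,0,0,0,0.05,-2.4,0,0,0,0.05,-1.4,0,0]' --grip_force 30

```text
time: 14.12
position: [0.5751, 0.0025, 0.4191]
tcp_rot: [3.141, 0.002, -0.373]
ft_force: [-0.2, 0.6, -4.2]
grip_width: 0.0253
finger_force: 30.0
```

Emit:
send_rows --steps '[0,0,0,0,-0.06,0,0,0,0,-0.1,0,0,0,0,-0.12,0,0,0,0,-0.12,0,0,0,0,-0.12,0,0,0,0,-0.12,0,0,0,0,-0.12,0,0,0,0,-0.12,0,0,0,0,-0.12,0,0,0,0,-0.12]'

```text
time: 14.95
position: [0.5744, -0.0001, 0.4193]
tcp_rot: [-3.14, 0.001, 0.752]
ft_force: [0.1, -0.4, -4.3]
grip_width: 0.0254
finger_force: 30.0
```

Emit:
send_rows --steps '[0,0,0,0,-0.12,0,0,0,0,-0.12,0,0,0,0,-0.12,0,0,0,0,-0.12,0,0,0,0,-0.12,0,0,0,0,-0.12,0,0,0,0,-0.1,0,0,0,0,-0.06,0,0,0,0,0]'

```text
time: 15.7
position: [0.5744, -0.0001, 0.4194]
tcp_rot: [-3.14, -0.0, 1.629]
ft_force: [0.0, -1.4, -3.5]
grip_width: 0.0249
finger_force: 30.0
```

Run:
```python
from h import *
o=bot.observe();print(o["time"],o["position"],o["tcp_rot"],o["ft_force"],o["grip_width"],o["finger_force"])
p=P(bot.camera_model("wrist"));im=bot.capture("wrist");np.savez("w4.npz",P=p)
for n in("cup","bottle_mid"):
  for d in bot.trace(n,"wrist")[:3]:
    ys,xs=np.nonzero(d["mask"]);print(n,d["confidence"],d["uv"],d["mask"].sum(),xs.min(),xs.max(),ys.min(),ys.max(),onplane(p,d["uv"],.046))
cv2.imwrite("pics/w4.png",im[:,:,::-1])
```

```text
15.7 [ 5.74442003e-01 -8.77138524e-05  4.19404146e-01] [-3.13990924e+00 -3.67524466e-05  1.62866839e+00] [ 0.04510758 -1.44894213 -3.45383316] 0.024934696694065228 29.981470257625915
cup 0.87 [257.9, 21.7] 2321 233 289 0 68 [0.56490071 0.18065176]
cup 0.3 [384.3, 364.5] 181 377 389 357 372 [ 0.79417803 -0.29323023]
bottle_mid 0.72 [252.3, 169.1] 8798 216 295 98 273 [0.56775202 0.00827726]
```

View pics/w4.png

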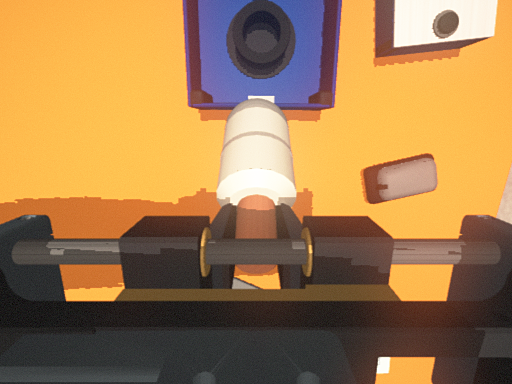

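The ring's rim is in view at about (261,30): the outer edge spans u 227–295, and the bottom of its outer wall is at v≈78. The bottle is still held at its lean. I'll fit the ring and the bottle pose to this picture.

Run:
```python
from h import *
p=np.load("w4.npz")["P"]
def pr(X): q=p@np.r_[X,1]; return q[:2]/q[2]
t=np.linspace(0,6.28,90)
def box(c,r,z): 
    q=np.array([pr([c[0]+r*np.cos(a),c[1]+r*np.sin(a),z]) for a in t]); return np.round(np.r_[q.min(0),q.max(0)],1)
for c in((.569,.167),(.569,.164)): print(c,"outer top",box(c,.034,.046),"inner",box(c,.022,.046),"outer bottom",box(c,.034,.005))
im=cv2.imread("pics/w4.png",0)
print("col261",im[0:100:2,261].tolist());print("row30",im[30,215:310:2].tolist())
# box front inner/outer rim corners z=.07: (190,107),(334,107)
print(onplane(p,(189,107.5),.07),onplane(p,(335.5,107),.07))
# bottle: outlines by lean angle
o=bot.observe();y=o["tcp_rot"][2];xt=np.array([np.cos(y),np.sin(y),0]);g=o["position"]+[0,0,-.172]
for L in(20,25,30,35,40):
    a=-np.sin(np.radians(L))*xt+np.array([0,0,np.cos(np.radians(L))])
    ball=g-.111*a
    # ball silhouette top ~ sample sphere
    u=np.random.default_rng(0).normal(size=(4000,3));u/=np.linalg.norm(u,axis=1)[:,None]
    q=np.array([pr(ball+.028*v) for v in u]);print(L,"ball px",np.round(q.min(0),1),np.round(q.max(0),1),"band s=104",np.round(pr(g-.035*a),1),np.round(ball,4))
```

```text
(0.569, 0.167) outer top [231.6   1.9 289.8  66.5] inner [241.9  13.8 279.6  55.5] outer bottom [234.4  15.4 286.1  72.4]
(0.569, 0.164) outer top [231.5   4.8 289.6  69.1] inner [241.8  16.7 279.4  58.3] outer bottom [234.3  18.1 285.9  74.8]
col261 [54, 56, 57, 57, 55, 45, 27, 32, 38, 27, 30, 38, 50, 41, 39, 71, 71, 72, 69, 72, 76, 74, 76, 71, 75, 76, 73, 59, 63, 61, 61, 65, 47, 45, 46, 62, 57, 58, 87, 72, 117, 117, 120, 113, 117, 120, 123, 113, 250, 212]
row30 [108, 104, 106, 106, 110, 108, 98, 76, 74, 57, 61, 60, 59, 58, 37, 36, 38, 49, 45, 49, 68, 70, 68, 71, 72, 66, 51, 45, 48, 52, 36, 29, 29, 61, 58, 56, 59, 60, 69, 71, 98, 99, 100, 104, 101, 100, 103, 101]
[0.49085807 0.08013698] [0.6599247  0.09035518]
20 ball px [227.6 125.2] [287.7 185.7] band s=104 [257.8 204.9] [0.5726 0.0378 0.1436]
25 ball px [227.  114.9] [288.5 177.2] band s=104 [257.8 201.5] [0.5721 0.0467 0.1473]
30 ball px [226.2 104.4] [289.4 168.8] band s=104 [257.9 198.4] [0.5717 0.0553 0.1518]
35 ball px [225.4  93.8] [290.4 160.6] band s=104 [257.9 195.4] [0.5712 0.0634 0.157 ]
40 ball px [224.4  83. ] [291.6 152.5] band s=104 [257.9 192.7] [0.5708 0.0711 0.1629]
```

The ring centre is at (0.5698, 0.1695), and the bottle's lean in hand is about 33°. I'll bring the ball end over the ring, then lower it.

Emit:
send_rows --steps '[0,1.2,0.06,0,0,0,2.2,0.11,0,0,0,2.6,0.13,0,0,0,2.4,0.11,0.5,0,0,1.6,0.07,1,0,0,0.83,0.04,1.5,0,0,0,0,1.5,0,0,0,0,1.5,0,0,0,0,1,0,0,0,0,0.5,0]' --grip_force 30

```text
time: 16.68
position: [0.5735, 0.1086, 0.3441]
tcp_rot: [-3.14, 0.0, 1.625]
ft_force: [-0.8, -0.0, -2.8]
grip_width: 0.0251
finger_force: 30.0
```

Emit:
send_rows --steps '[0,0,0,0.3,0,0,0,0,0.2,0,0,0,0,0.2,0,0,0,0,0.2,0,0,0,0,0,0]'

```text
time: 17.1
position: [0.574, 0.1081, 0.3367]
tcp_rot: [3.141, -0.0, 1.626]
ft_force: [-0.5, -0.4, -3.4]
grip_width: 0.0253
finger_force: 30.0
```

Emit:
send_rows --steps '[0,0,0,0.15,0,0,0,0,0.15,0,0,0,0,0,0]'

```text
time: 17.35
position: [0.5739, 0.1082, 0.3334]
tcp_rot: [-3.141, 0.0, 1.626]
ft_force: [0.0, -0.1, -4.0]
grip_width: 0.0251
finger_force: 30.0
```

Emit:
send_rows --steps '[0,0,0,0.15,0,0,0,0,0.15,0,0,0,0,0,0]'

```text
time: 17.6
position: [0.5739, 0.1082, 0.3303]
tcp_rot: [-3.141, -0.0, 1.626]
ft_force: [-0.1, 0.5, -3.4]
grip_width: 0.025
finger_force: 30.0
```

Emit:
send_rows --steps '[0,0,0,0.15,0,0,0,0,0.1,0,0,0,0,0,0]'

```text
time: 17.85
position: [0.574, 0.1082, 0.3281]
tcp_rot: [-3.142, -0.0, 1.626]
ft_force: [-2.4, 0.8, 2.2]
grip_width: 0.0253
finger_force: 30.0
```

Contact is made: the ring takes the weight, with a slight sideways push toward −x. I'll ease off, correct 1 mm sideways, lighten the grip and begin the tilt arc about the ball.

Emit:
send_rows --steps '[0,0,-0.1,-0.1,0,0,0,0,0,0]' --grip_force 12

```text
time: 18.02
position: [0.5729, 0.1082, 0.3292]
tcp_rot: [3.141, -0.0, 1.626]
ft_force: [0.8, 0.7, -4.2]
grip_width: 0.0256
finger_force: 12.0
```

Emit:
send_rows --steps '[0,0.37,0,-0.22,0,0,0.37,0,-0.21,0,0,0.35,0,-0.18,0,0,0.35,0,-0.17,0,0,0,0,0,0]'

```text
time: 18.43
position: [0.5724, 0.1231, 0.3376]
tcp_rot: [3.141, 0.0, 1.626]
ft_force: [-0.3, -3.4, 4.0]
grip_width: 0.0258
finger_force: 12.0
```

```bash
cat > lean.py <<'E'
from h import *
def lean(tag):
    o=bot.observe();p=P(bot.camera_model("wrist"));im=bot.capture("wrist");cv2.imwrite(f"pics/{tag}.png",im[:,:,::-1])
    print(o["time"],np.round(o["position"],4),np.round(o["ft_force"],1),o["grip_width"])
    r=[d for d in bot.trace("bottle_mid","wrist") if d["confidence"]>.3][:1]
    for d in r:
        ys,xs=np.nonzero(d["mask"]);w=[(v,int(np.ptp(xs[ys==v])),round(float(np.median(xs[ys==v])),1)) for v in range(ys.min(),ys.max(),12)]
        print("mask",xs.min(),xs.max(),ys.min(),ys.max(),w)
    y=o["tcp_rot"][2];xt=np.array([np.cos(y),np.sin(y),0]);g=o["position"]+[0,0,-.172]
    def pr(X): q=p@np.r_[X,1]; return q[:2]/q[2]
    for L in(0,5,10,15,20,25,30,35):
        a=-np.sin(np.radians(L))*xt+np.array([0,0,np.cos(np.radians(L))])
        b=np.cross(a,[np.sin(y),-np.cos(y),0]);c=np.cross(a,b)
        pts=np.array([pr(g+(s-.139)*a+.028*(np.cos(t)*b+np.sin(t)*c)) for s in(.028,.066,.104) for t in np.linspace(0,6.28,60)]).reshape(3,60,2)
        print(L,"rows s28/66/104 min,max",np.round([(q[:,1].min(),q[:,1].max()) for q in pts]).astype(int).tolist(),"width104",np.round(np.ptp(pts[2,:,0])),"ball",np.round(g-.111*a,4))
E
python3 -c "from lean import *;lean('w5')"
```

```text
18.4333 [0.5724 0.1231 0.3376] [-0.3 -3.4  4. ] 0.025751657619236614Traceback (most recent call last):
  File "<string>", line 1, in <module>
    from lean import *;lean('w5')
                       ~~~~^^^^^^
  File "lean.py", line 7, in lean
    ys,xs=np.nonzero(d["mask"]);w=[(v,int(np.ptp(xs[ys==v])),round(float(np.median(xs[ys==v])),1)) for v in range(ys.min(),ys.max(),12)]
                                          ~~~~~~^^^^^^^^^^^
    return _methods._ptp(a, axis=axis, out=out, **kwargs)
           ~~~~~~~~~~~~~^^^^^^^^^^^^^^^^^^^^^^^^^^^^^^^^^
    umr_maximum(a, axis, None, out, keepdims),
    ~~~~~~~~~~~^^^^^^^^^^^^^^^^^^^^^^^^^^^^^^
ValueError: zero-size array to reduction operation maximum which has no identity
```

```bash
sed -i 's/range(ys.min(),ys.max(),12)\]/range(ys.min(),ys.max(),12) if (ys==v).any()]/' lean.py; python3 -c "from lean import *;lean('w5')"
```

```text
18.5333 [0.5723 0.1227 0.3373] [-0.4 -4.2  3.9] 0.025266004867987784
mask 217 294 112 274 [(112, 8, 255.0), (124, 48, 255.0), (136, 59, 254.5), (148, 63, 255.5), (160, 67, 254.5), (172, 71, 255.5), (184, 75, 255.5), (196, 77, 255.5), (208, 39, 255.5), (220, 40, 256.0), (232, 41, 255.5), (268, 34, 256.0)]
0 rows s28/66/104 min,max [[165, 219], [172, 234], [182, 255]] width104 77.0 ball [0.5723 0.1227 0.0543]
5 rows s28/66/104 min,max [[156, 210], [165, 227], [178, 249]] width104 77.0 ball [0.5718 0.1323 0.0547]
10 rows s28/66/104 min,max [[146, 200], [158, 219], [175, 244]] width104 78.0 ball [0.5712 0.1419 0.0559]
15 rows s28/66/104 min,max [[137, 190], [152, 211], [173, 239]] width104 79.0 ball [0.5707 0.1513 0.058 ]
20 rows s28/66/104 min,max [[127, 181], [145, 204], [170, 234]] width104 79.0 ball [0.5702 0.1606 0.061 ]
25 rows s28/66/104 min,max [[118, 171], [139, 196], [168, 229]] width104 80.0 ball [0.5697 0.1695 0.0647]
30 rows s28/66/104 min,max [[108, 162], [133, 189], [167, 224]] width104 81.0 ball [0.5692 0.1781 0.0691]
35 rows s28/66/104 min,max [[99, 152], [128, 182], [166, 219]] width104 82.0 ball [0.5688 0.1862 0.0743]
```

The bottle pivots as planned: lean is now about 25° with the ball centre at (0.570, 0.1695, 0.0647). I'll continue the arc.

Emit:
send_rows --steps '[0,0.36,0,-0.16,0,0,0.36,0,-0.15,0,0,0.37,0,-0.13,0,0,0.37,0,-0.12,0,0,0.37,0,-0.11,0,0,0.37,0,-0.1,0,0,0,0,0,0]'

```text
time: 19.22
position: [0.5715, 0.1447, 0.3456]
tcp_rot: [3.14, 0.0, 1.626]
ft_force: [-0.2, -6.3, 11.1]
grip_width: 0.0259
finger_force: 12.0
```

```bash
python3 -c "from lean import *;lean('w6')"
```

```text
19.2167 [0.5715 0.1447 0.3456] [-0.2 -6.3 11.1] 0.02594926435946557
mask 217 293 133 277 [(133, 1, 252.5), (145, 47, 254.5), (157, 57, 254.5), (169, 62, 255.0), (181, 68, 255.0), (193, 72, 255.0), (205, 76, 255.0), (217, 39, 255.5), (229, 39, 255.5), (265, 39, 255.5)]
0 rows s28/66/104 min,max [[165, 219], [172, 234], [182, 255]] width104 77.0 ball [0.5715 0.1447 0.0626]
5 rows s28/66/104 min,max [[156, 210], [165, 227], [178, 249]] width104 77.0 ball [0.5709 0.1544 0.063 ]
10 rows s28/66/104 min,max [[146, 200], [158, 219], [175, 244]] width104 78.0 ball [0.5704 0.164  0.0643]
15 rows s28/66/104 min,max [[137, 190], [152, 211], [173, 239]] width104 79.0 ball [0.5699 0.1734 0.0664]
20 rows s28/66/104 min,max [[127, 181], [145, 204], [170, 234]] width104 79.0 ball [0.5694 0.1826 0.0693]
25 rows s28/66/104 min,max [[118, 171], [139, 196], [168, 229]] width104 80.0 ball [0.5689 0.1916 0.073 ]
30 rows s28/66/104 min,max [[108, 162], [133, 189], [167, 224]] width104 81.0 ball [0.5684 0.2002 0.0775]
35 rows s28/66/104 min,max [[99, 152], [128, 182], [166, 219]] width104 82.0 ball [0.5679 0.2083 0.0827]
```

Pressing has risen to about 15 N, so I'll relieve it: lighter grip and up a little.

Emit:
send_rows --steps '[0,0,0,-0.08,0,0,0,0,0,0,0,0,0,0,0]' --grip_force 6

```text
time: 19.57
position: [0.5711, 0.1444, 0.3456]
tcp_rot: [3.141, -0.0, 1.626]
ft_force: [0.6, -2.9, 6.1]
grip_width: 0.026
finger_force: 6.0
```

Emit:
send_rows --steps '[0,0.3,0,-0.08,0,0,0.3,0,-0.08,0,0,0.3,0,-0.06,0,0,0,0,0,0]'

```text
time: 19.9
position: [0.5706, 0.1538, 0.3478]
tcp_rot: [3.141, -0.0, 1.626]
ft_force: [0.3, -3.2, 6.7]
grip_width: 0.0258
finger_force: 6.0
```

```bash
python3 -c "from lean import *;lean('w7')"
```

```text
19.9 [0.5706 0.1538 0.3478] [ 0.3 -3.2  6.7] 0.0257878003459628
mask 217 293 141 278 [(141, 4, 256.0), (153, 46, 255.0), (165, 56, 255.0), (177, 62, 256.0), (189, 67, 255.5), (201, 74, 255.0), (213, 39, 255.5), (225, 39, 255.5), (237, 40, 256.0), (273, 28, 256.0)]
0 rows s28/66/104 min,max [[165, 220], [172, 234], [182, 255]] width104 77.0 ball [0.5706 0.1538 0.0648]
5 rows s28/66/104 min,max [[156, 210], [165, 227], [179, 249]] width104 77.0 ball [0.5701 0.1635 0.0653]
10 rows s28/66/104 min,max [[146, 200], [158, 219], [175, 244]] width104 78.0 ball [0.5695 0.1731 0.0665]
15 rows s28/66/104 min,max [[137, 191], [152, 211], [173, 239]] width104 79.0 ball [0.569  0.1825 0.0686]
20 rows s28/66/104 min,max [[127, 181], [145, 204], [170, 234]] width104 79.0 ball [0.5685 0.1917 0.0715]
25 rows s28/66/104 min,max [[118, 171], [139, 197], [168, 229]] width104 80.0 ball [0.568  0.2006 0.0752]
30 rows s28/66/104 min,max [[108, 162], [133, 189], [167, 224]] width104 81.0 ball [0.5675 0.2092 0.0797]
35 rows s28/66/104 min,max [[99, 152], [128, 182], [166, 219]] width104 82.0 ball [0.5671 0.2174 0.0849]
```

Emit:
send_rows --steps '[0,0,0,-0.1,0,0,0,0,-0.08,0,0,0,0,0,0,0,0,0,0,0]'

```text
time: 20.33
position: [0.5701, 0.1535, 0.3488]
tcp_rot: [-3.141, -0.0, 1.626]
ft_force: [-0.3, -0.0, -4.0]
grip_width: 0.0258
finger_force: 6.0
```

```bash
python3 -c "from lean import *;lean('w8')" | head -2
python3 - <<'E'
from h import *
im=bot.capture("top");cv2.imwrite("pics/t8.png",im[:,:,::-1])
p=P(bot.camera_model("top"))
for d in bot.trace("bottle_mid","top")[:2]:
    ys,xs=np.nonzero(d["mask"]);print(d["confidence"],d["uv"],d["mask"].sum(),xs.min(),xs.max(),ys.min(),ys.max())
q=p@np.r_[.5698,.1695,.11,1];print(q[:2]/q[2])
E
```

```text
20.3333 [0.5701 0.1535 0.3488] [-0.3 -0.  -4. ] 0.02582416375386556
mask 218 293 147 277 [(147, 11, 254.0), (159, 48, 256.0), (171, 57, 255.5), (183, 64, 256.0), (195, 70, 256.0), (207, 75, 255.5), (219, 39, 255.5), (231, 39, 255.5), (267, 39, 255.5)]
[170.05846125 221.65608188]
```

Now unloaded, the bottle hangs free at about 8° lean. I'll carry on, keeping contact light.

Emit:
send_rows --steps '[0,0.28,0.01,-0.03,0,0,0.28,0.01,-0.02,0,0,0.28,0.01,-0.02,0,0,0.25,0.01,-0.01,0,0,0.25,0.01,0,0,0,0.2,0,0,0,0,0,0,0,0]'

```text
time: 21.12
position: [0.5704, 0.1694, 0.3509]
tcp_rot: [3.14, -0.0, 1.626]
ft_force: [0.2, -1.8, 5.1]
grip_width: 0.0259
finger_force: 6.0
```

```bash
python3 -c "from lean import *;lean('w9')" | head -5
```

```text
21.1167 [0.5704 0.1694 0.3509] [ 0.2 -1.8  5.1] 0.0258518515881276
mask 218 291 156 277 [(156, 7, 255.5), (168, 46, 255.0), (180, 58, 255.0), (192, 66, 255.0), (204, 72, 254.0), (216, 41, 255.5), (228, 41, 255.5), (264, 9, 242.5), (276, 14, 255.0)]
0 rows s28/66/104 min,max [[165, 220], [172, 234], [182, 255]] width104 77.0 ball [0.5704 0.1694 0.0679]
5 rows s28/66/104 min,max [[156, 210], [165, 227], [179, 249]] width104 77.0 ball [0.5699 0.179  0.0683]
10 rows s28/66/104 min,max [[146, 200], [159, 219], [175, 244]] width104 78.0 ball [0.5694 0.1886 0.0696]
```

Emit:
send_rows --steps '[0,0,0,-0.08,0,0,0.2,-0.02,0,0,0,0.2,-0.02,0,0,0,0,0,0,0,0,0,0,0,0]'

```text
time: 21.63
position: [0.5697, 0.1732, 0.3514]
tcp_rot: [3.141, -0.0, 1.626]
ft_force: [-0.5, -1.6, 4.4]
grip_width: 0.0257
finger_force: 6.0
```

```bash
python3 -c "from lean import *;lean('w10')" | head -2
python3 - <<'E'
import cv2,numpy as np
a=cv2.imread("pics/w10.png")[90:270,190:330];b=cv2.imread("pics/t8.png")[150:280,120:250]
c=cv2.imread("pics/w4.png")[60:240,190:330]
cv2.imwrite("pics/v10.png",np.hstack([cv2.resize(a,(420,540),interpolation=2),cv2.resize(b,(378,378),interpolation=2)[:,:].copy() if 0 else cv2.copyMakeBorder(cv2.resize(b,(370,370),interpolation=2),0,170,0,0,0)]))
E
```

```text
21.6333 [0.5697 0.1732 0.3514] [-0.5 -1.6  4.4] 0.025709953436761586
mask 221 289 160 276 [(160, 12, 256.0), (172, 45, 255.5), (184, 56, 255.0), (196, 65, 255.5), (208, 38, 255.0), (220, 37, 255.5), (232, 39, 255.5), (268, 34, 256.0)]
```

Run:
```python
import cv2,numpy as np
for t,lo in(("w4",85),("w6",120),("w8",130),("w10",140)):
    im=cv2.imread(f"pics/{t}.png")
    print(t,lo,[tuple(int(x) for x in im[v,246:256].mean(0)[[2,0]]) for v in range(lo,216,2)])
```

```text
w4 85 [(100, 184), (102, 184), (102, 184), (103, 183), (104, 183), (136, 191), (226, 225), (161, 152), (187, 152), (195, 159), (205, 167), (228, 186), (250, 219), (249, 219), (249, 218), (249, 219), (250, 218), (250, 220), (250, 220), (250, 219), (250, 220), (250, 219), (251, 222), (239, 196), (218, 172), (235, 192), (252, 223), (251, 221), (251, 221), (251, 222), (251, 222), (251, 222), (251, 222), (251, 222), (251, 222), (251, 222), (252, 222), (251, 222), (251, 221), (252, 222), (251, 222), (252, 221), (254, 247), (255, 252), (255, 251), (255, 251), (255, 251), (255, 251), (255, 251), (255, 251), (255, 251), (253, 241), (252, 224), (252, 224), (252, 228), (245, 152), (239, 108), (239, 110), (239, 111), (239, 108), (239, 109), (241, 109), (192, 86), (176, 82), (176, 80), (175, 80)]
w6 120 [(65, 140), (65, 65), (64, 62), (65, 64), (65, 63), (64, 63), (47, 49), (113, 98), (130, 112), (179, 143), (187, 148), (188, 149), (188, 149), (187, 147), (189, 150), (191, 151), (152, 125), (169, 141), (192, 152), (190, 149), (191, 150), (190, 149), (191, 150), (192, 150), (192, 150), (192, 150),
[... 500 characters left out ...]
(171, 134), (172, 135), (172, 135), (171, 133), (195, 152), (248, 218), (246, 216), (246, 217), (245, 216), (246, 216), (245, 215), (246, 216), (246, 217), (246, 218), (246, 218), (246, 218), (247, 220), (212, 154), (122, 59), (116, 57), (117, 58), (117, 58)]
w10 140 [(42, 93), (39, 85), (56, 140), (56, 84), (59, 57), (61, 60), (62, 59), (62, 61), (47, 48), (40, 42), (75, 67), (143, 118), (147, 116), (147, 117), (148, 117), (127, 103), (168, 136), (148, 117), (149, 119), (149, 118), (149, 118), (148, 117), (168, 130), (247, 210), (244, 208), (244, 208), (244, 208), (244, 208), (244, 209), (244, 207), (245, 220), (245, 220), (247, 223), (212, 172), (176, 136), (127, 80), (108, 54), (108, 54)]
```

View pics/v10.png

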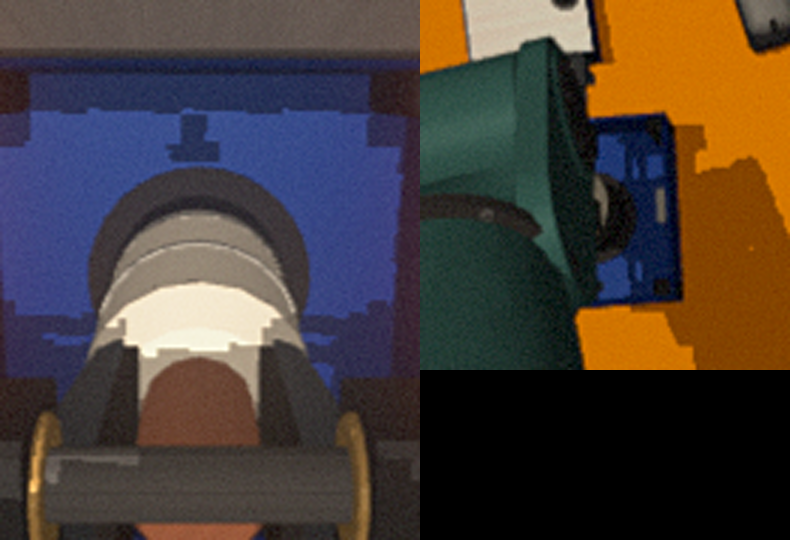

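The bottle now stands nearly upright in the ring in this view, with its groove at v≈170, the shoulder edge at 184.5 and the neck base at 209. I'll fit the lean from those three edges.

```bash
cat > fit.py <<'E'
from h import *
from scipy.optimize import least_squares
o=bot.observe();pw=P(bot.camera_model("wrist"));y=o["tcp_rot"][2]
xt=np.array([np.cos(y),np.sin(y),0]);g=o["position"]+[0,0,-.172]
def row(s,rad,L,sg,dx):
    a=-np.sin(L)*xt+np.array([0,0,np.cos(L)]);b=np.cos(L)*xt+np.sin(L)*np.array([0,0,1])
    q=pw@np.r_[g+dx*xt+(s-sg)*a+rad*b,1];return q[1]/q[2]
D={"w4":(133,168.5,195),"w6":(152.5,177,203),"w8":(162.5,181,207),"w10":(170.5,184.5,209)}
def fit(D):
    n=len(D)
    def f(x):
        e=[(x[0]-.075)/.02*.1]
        for i,k in enumerate(D.values()):
            L,sg=x[2+2*i:4+2*i]
            e+=[row(x[0],.028,L,sg,x[1])-k[0],row(.104,.028,L,sg,x[1])-k[1],row(.112,.013,L,sg,x[1])-k[2],(sg-.141)/.003]
        return e+[x[1]/.002]
    r=least_squares(f,[.075,0]+[.2,.14]*n)
    print("sb,dx",r.x[:2].round(4),"cost",round(r.cost,2))
    for i,k in enumerate(D): print(k,"lean deg",np.degrees(r.x[2+2*i]).round(1),"s_grasp",r.x[3+2*i].round(4))
if __name__=="__main__": print(o["position"]);fit(D)
E
python3 fit.py
```

```text
[0.56968448 0.17313216 0.35139033]
sb,dx [ 0.0515 -0.0025] cost 2.57
w4 lean deg 24.0 s_grasp 0.1428
w6 lean deg 12.2 s_grasp 0.1397
w8 lean deg 6.0 s_grasp 0.1387
w10 lean deg 0.8 s_grasp 0.1394
```

Run:
```python
import fit as F,numpy as np
from scipy.optimize import least_squares
for L4 in(30,33,35):
    g=lambda x:[F.row(x[0],.028,np.radians(L4),x[2],x[1])-133,F.row(.104,.028,np.radians(L4),x[2],x[1])-168.5,F.row(.112,.013,np.radians(L4),x[2],x[1])-195,(x[2]-.141)/.004,x[1]/.003]
    r=least_squares(g,[.07,0,.14]);sb,dx,sg=r.x
    out=[]
    for k in("w6","w8","w10"):
        d=F.D[k];h=lambda x:[F.row(sb,.028,x[0],x[1],dx)-d[0],F.row(.104,.028,x[0],x[1],dx)-d[1],F.row(.112,.013,x[0],x[1],dx)-d[2],(x[1]-sg)/.003]
        q=least_squares(h,[.1,sg]);out.append((np.degrees(q.x[0]).round(1),q.x[1].round(4),round(q.cost,1)))
    print(L4,r.x.round(4),round(r.cost,1),out)
```

```text
30 [ 0.0631 -0.0012  0.139 ] 0.3 [(np.float64(16.0), np.float64(0.1352), np.float64(0.9)), (np.float64(8.5), np.float64(0.134), np.float64(1.8)), (np.float64(2.1), np.float64(0.1347), np.float64(1.7))]
33 [ 0.0668 -0.0014  0.1386] 0.4 [(np.float64(17.9), np.float64(0.1347), np.float64(1.0)), (np.float64(9.9), np.float64(0.1335), np.float64(1.8)), (np.float64(3.1), np.float64(0.1343), np.float64(1.8))]
35 [ 0.0688 -0.0015  0.1384] 0.4 [(np.float64(19.2), np.float64(0.1343), np.float64(1.1)), (np.float64(10.8), np.float64(0.1331), np.float64(1.9)), (np.float64(3.7), np.float64(0.1339), np.float64(1.9))]
```

Lean is about 1–3° toward −y. One more small nudge, unloading as I go.

Emit:
send_rows --steps '[0,0,0,-0.07,0,0,0.15,0.01,0,0,0,0.15,0.01,0,0,0,0,0,-0.04,0,0,0,0,0,0]'

```text
time: 22.15
position: [0.5694, 0.176, 0.3519]
tcp_rot: [-3.141, -0.0, 1.626]
ft_force: [0.6, -1.1, 1.5]
grip_width: 0.026
finger_force: 6.0
```

```bash
python3 -c "from lean import *;lean('w11')" | head -2
python3 - <<'E'
import cv2,numpy as np
for t,lo in(("w11",144),):
    im=cv2.imread(f"pics/{t}.png")
    print(t,lo,[tuple(int(x) for x in im[v,246:256].mean(0)[[2,0]]) for v in range(lo,216,1)])
E
```

```text
22.15 [0.5694 0.176  0.3519] [ 0.6 -1.1  1.5] 0.025971459933013016
mask 223 288 162 276 [(162, 9, 255.5), (174, 44, 255.0), (186, 55, 254.5), (198, 65, 255.5), (210, 37, 255.5), (222, 39, 255.5), (234, 39, 255.5), (270, 33, 255.5)]
w11 144 [(41, 91), (42, 94), (57, 140), (58, 145), (53, 100), (58, 63), (61, 57), (60, 57), (60, 57), (60, 57), (58, 56), (60, 57), (62, 60), (59, 57), (50, 49), (42, 42), (43, 44), (41, 39), (56, 53), (91, 78), (131, 109), (142, 114), (141, 112), (144, 115), (143, 113), (143, 114), (144, 114), (133, 107), (124, 102), (172, 143), (160, 129), (145, 113), (144, 113), (144, 115), (143, 113), (145, 115), (144, 114), (144, 114), (145, 114), (142, 112), (138, 109), (182, 142), (239, 195), (245, 208), (244, 208), (243, 205), (243, 206), (243, 205), (243, 206), (243, 206), (243, 206), (243, 206), (243, 207), (243, 205), (243, 205), (244, 206), (244, 213), (245, 221), (246, 223), (246, 223), (246, 223), (246, 221), (248, 223), (192, 150), (174, 136), (171, 133), (145, 103), (120, 72), (108, 55), (105, 52), (105, 50), (106, 52)]
```

Upright within about a degree or two, with only about 5 N on the ring including the bottle's own weight. I'll release: a little opening first, then wide, then straight up.

Emit:
send_rows --steps '[2.6,0,0,-0.02,0,2.7,0,0,0,0,2.9,0,0,0,0,3.3,0,0,0,0,4,0,0,0,0,5,0,0,0,0,6,0,0,0,0]' --grip_force 3

```text
time: 22.83
position: [0.5695, 0.1759, 0.3522]
tcp_rot: [3.142, -0.0, 1.626]
ft_force: [-1.3, -0.6, -0.1]
grip_width: 0.05
finger_force: 0.0
```

Emit:
send_rows --steps '[7,0,0,-0.5,0,7,0,0,-1.5,0,7,0,0,-2.5,0,7,0,0,-3,0,7,0,0,-3,0,7,0,0,-3,0,7,0,0,-2,0,7,0,0,0,0]'

```text
time: 23.5
position: [0.57, 0.176, 0.5125]
tcp_rot: [3.135, -0.001, 1.626]
ft_force: [0.1, 0.9, 0.8]
grip_width: 0.0702
finger_force: 0.0
```

Run:
```python
from h import *
o=bot.observe();print(o["time"],o["position"],o["ft_force"],o["grip_width"])
pw=P(bot.camera_model("wrist"));im=bot.capture("wrist");cv2.imwrite("pics/w12.png",im[:,:,::-1])
for d in bot.trace("bottle_mid","wrist")[:2]:
    ys,xs=np.nonzero(d["mask"]);print(d["confidence"],d["uv"],xs.min(),xs.max(),ys.min(),ys.max())
hsv=cv2.cvtColor(im,cv2.COLOR_RGB2HSV)
a=im.astype(int);cop=((a[:,:,0]>1.5*a[:,:,2])&(a[:,:,0]>70)).astype(np.uint8);cop[:, :200]=0;cop[:,320:]=0
n,l,s,c=cv2.connectedComponentsWithStats(cop)
print([(s[i].tolist(),c[i].round(1).tolist()) for i in range(1,n) if s[i][4]>80])
def pr(X): q=pw@np.r_[X,1]; return np.round(q[:2]/q[2],1)
t=np.linspace(0,6.28,60)
for c0 in((.5698,.1695),(.5698,.172)):
  for L in(-5,0,5):
    a=np.array([0,-np.sin(np.radians(L)),np.cos(np.radians(L))]);b=np.array([0,a[2],-a[1]])
    ball=np.r_[c0,.063]
    C=lambda s,r:np.array([pr(ball+(s-.028)*a+r*(np.cos(k)*np.array([1,0,0])+np.sin(k)*b)) for k in t])
    f=lambda q:np.r_[q.min(0),q.max(0)].round().astype(int).tolist()
    print(c0,L,"end",f(C(.155,.013)),"s104",f(C(.104,.028)),"ballc",pr(ball))
```

```text
23.5 [0.57003346 0.17602304 0.51253743] [0.05896614 0.86517719 0.81400186] 0.07017966714283354
0.81 [250.4, 196.4] 236 275 157 238
[([200, 0, 120, 69, 8085], [259.7, 33.2]), ([200, 74, 120, 250, 15148], [263.9, 226.8]), ([293, 117, 15, 13, 146], [300.4, 123.0])]
(0.5698, 0.1695) -5 end [243, 169, 266, 192] s104 [233, 154, 276, 197] ballc [254.2 170.9]
(0.5698, 0.1695) 0 end [243, 179, 266, 201] s104 [233, 160, 275, 201] ballc [254.2 170.9]
(0.5698, 0.1695) 5 end [242, 189, 265, 210] s104 [233, 165, 275, 205] ballc [254.2 170.9]
(0.5698, 0.172) -5 end [243, 167, 266, 190] s104 [233, 153, 276, 195] ballc [254.3 169.3]
(0.5698, 0.172) 0 end [243, 177, 266, 199] s104 [233, 158, 276, 199] ballc [254.3 169.3]
(0.5698, 0.172) 5 end [243, 186, 265, 208] s104 [233, 163, 275, 203] ballc [254.3 169.3]
```

Run:
```python
import cv2,numpy as np
im=cv2.imread("pics/w12.png")
print("col",[(v,*[int(x) for x in im[v,250:258].mean(0)[::-1]]) for v in range(140,236,3)])
for v in (185,190,195): print("row",v,[(u,*[int(x) for x in im[v,u][::-1]]) for u in range(226,284,3)])
```

```text
col [(140, 91, 82, 100), (143, 93, 78, 80), (146, 80, 67, 69), (149, 89, 75, 71), (152, 90, 76, 73), (155, 82, 69, 68), (158, 178, 163, 148), (161, 210, 193, 174), (164, 226, 212, 190), (167, 233, 222, 202), (170, 237, 226, 208), (173, 244, 235, 219), (176, 255, 255, 250), (179, 255, 254, 249), (182, 255, 254, 249), (185, 255, 254, 249), (188, 255, 254, 249), (191, 255, 255, 253), (194, 222, 201, 172), (197, 165, 150, 134), (200, 223, 202, 174), (203, 221, 199, 172), (206, 221, 200, 172), (209, 220, 199, 171), (212, 221, 199, 170), (215, 221, 198, 170), (218, 221, 199, 171), (221, 220, 198, 169), (224, 211, 187, 161), (227, 212, 190, 163), (230, 189, 112, 76), (233, 187, 111, 74)]
row 185 [(226, 104, 98, 171), (229, 102, 98, 171), (232, 98, 95, 165), (235, 96, 96, 168), (238, 217, 192, 166), (241, 251, 241, 221), (244, 254, 251, 237), (247, 255, 253, 244), (250, 255, 254, 248), (253, 255, 254, 249), (256, 255, 254, 250), (259, 255, 254, 248), (262, 255, 254, 246), (265, 254, 252, 240), (268, 253, 247, 227), (271, 241, 226, 191), (274, 96, 98, 172), (277, 100, 98, 169), (280, 103, 100
[... 197 characters left out ...]
53, 243), (250, 255, 254, 248), (253, 255, 255, 251), (256, 255, 255, 252), (259, 255, 255, 251), (262, 255, 255, 248), (265, 255, 253, 242), (268, 253, 248, 229), (271, 245, 232, 201), (274, 95, 86, 107), (277, 93, 81, 110), (280, 91, 77, 106), (283, 97, 79, 111)]
row 195 [(226, 98, 79, 112), (229, 96, 76, 106), (232, 91, 77, 108), (235, 90, 76, 106), (238, 163, 143, 130), (241, 196, 174, 151), (244, 212, 191, 162), (247, 217, 192, 165), (250, 222, 199, 171), (253, 225, 203, 173), (256, 209, 188, 162), (259, 200, 180, 155), (262, 192, 173, 150), (265, 185, 164, 145), (268, 180, 161, 139), (271, 178, 157, 139), (274, 118, 101, 110), (277, 92, 80, 107), (280, 94, 79, 109), (283, 98, 81, 110)]
```

The last look (numbers only) shows the body only about 36 px wide with the neck at rows ≥230, so the bottle seems to have tipped toward −y on release. I'll find how it lies now and where the ring truly is.

```bash
cat > pose.py <<'E'
from h import *
from scipy.optimize import least_squares
def sil(c,a,P_,shape=(384,512)):
    # silhouette of bottle: ball centre c, axis a
    b=np.cross(a,[0,0,1.]);b=b/np.linalg.norm(b) if np.linalg.norm(b)>1e-6 else np.array([1.,0,0]);d=np.cross(a,b)
    m=np.zeros(shape,np.uint8);t=np.linspace(0,2*np.pi,40)
    secs=[(-.0277,.004),(-.024,.0144),(-.016,.023),(-.008,.0268),(0,.028),(.076,.028),(.084,.013),(.127,.013)]
    prev=None
    for s,r in secs:
        X=c+s*a+r*(np.cos(t)[:,None]*b+np.sin(t)[:,None]*d);q=np.c_[X,np.ones(40)]@P_.T;q=q[:,:2]/q[:,2:]
        if prev is not None: cv2.fillConvexPoly(m,cv2.convexHull(np.vstack([prev,q]).astype(np.float32)).round().astype(np.int32),1)
        prev=q
    return m>0
def axis(L,az): return np.array([np.sin(L)*np.cos(az),np.sin(L)*np.sin(az),np.cos(L)])
E
python3 - <<'E'
from pose import *
pw=P(bot.camera_model("wrist"));bot.capture("wrist");ms=bot.trace("bottle_mid","wrist")[0]["mask"]
bot.capture("top");r=bot.trace("bottle_mid","top");print([(d["confidence"],d["uv"],d["mask"].sum()) for d in r[:2]])
pt=P(bot.camera_model("top"))
best=[]
for L in range(0,100,5):
    for y in np.arange(.15,.20,.005):
        for z in(.063,.07):
            m=sil(np.array([.5698,y,z]),axis(np.radians(L),np.radians(-87)),pw)
            best.append(((m&ms).sum()/(m|ms).sum(),L,round(y,3),z))
print(sorted(best)[::-1][:6])
ys,xs=np.nonzero(ms);print([(v,xs[ys==v].min(),xs[ys==v].max()) for v in range(ys.min(),ys.max()+1,8) if (ys==v).any()])
# ring in w12 : print blue/dark transitions along col 254 above & rows
im=cv2.imread("pics/w12.png")
print([(v,*[int(x) for x in im[v,250:258].mean(0)[::-1]]) for v in range(60,160,4)])
E
```

```text
[(0.7, [190.9, 220.8], np.int64(1046))]
[(np.float64(0.8476658476658476), 20, np.float64(0.165), 0.07), (np.float64(0.844367417677643), 25, np.float64(0.165), 0.063), (np.float64(0.8397435897435898), 20, np.float64(0.16), 0.063), (np.float64(0.8335100742311771), 20, np.float64(0.165), 0.063), (np.float64(0.831267217630854), 95, np.float64(0.165), 0.07), (np.float64(0.8285912560721721), 95, np.float64(0.165), 0.063)]
[(157, np.int64(250), np.int64(260)), (165, np.int64(241), np.int64(270)), (173, np.int64(238), np.int64(272)), (181, np.int64(239), np.int64(274)), (189, np.int64(239), np.int64(274)), (197, np.int64(240), np.int64(275)), (205, np.int64(240), np.int64(276)), (213, np.int64(241), np.int64(276)), (221, np.int64(242), np.int64(276)), (229, np.int64(249), np.int64(268)), (237, np.int64(254), np.int64(269))]
[(60, 142, 81, 61), (64, 145, 86, 66), (68, 238, 207, 181), (72, 255, 255, 246), (76, 167, 124, 105), (80, 163, 123, 105), (84, 255, 247, 230), (88, 251, 244, 229), (92, 250, 243, 228), (96, 253, 247, 234), (100, 123, 98, 88), (104, 144, 117, 105), (108, 142, 118, 107), (112, 140, 117, 108), (116, 87, 73, 85), (120, 80, 75, 113), (124, 79, 75, 115), (128, 85, 89, 144), (132, 80, 83, 132), (136, 75, 73, 113), (140, 91, 82, 100), (144, 95, 81, 81), (148, 75, 62, 61), (152, 90, 76, 73), (156, 91, 78, 75)]
```

Run:
```python
from pose import *
pw,pt=P(bot.camera_model("wrist")),P(bot.camera_model("top"))
bot.capture("wrist");mw=bot.trace("bottle_mid","wrist")[0]["mask"];bot.capture("top");mt=bot.trace("bottle_mid","top")[0]["mask"]
ys,xs=np.nonzero(mt);print("top bbox",xs.min(),xs.max(),ys.min(),ys.max())
iou=lambda a,b:(a&b).sum()/(a|b).sum()
best=[]
for L in range(0,100,5):
  for x in(.566,.570,.574):
    for y in np.arange(.145,.20,.005):
      for z in(.063,.075):
        for az in(-90,-84):
          c=np.array([x,y,z]);a=axis(np.radians(L),np.radians(az));best.append((round(iou(sil(c,a,pw),mw)+iou(sil(c,a,pt),mt),3),L,x,round(y,3),z,az))
print(sorted(best)[::-1][:8]);print([b for b in sorted(best)[::-1] if b[1]<40][:2])
print("ring far edge",onplane(pw,(254,141),.046))
im=cv2.imread("pics/w12.png")
for v in(160,164): print([(u,*[int(x) for x in im[v,u][::-1]]) for u in list(range(216,240,2))+list(range(270,294,2))])
# w10 ring
m=None
```

```text
top bbox 166 222 207 234
[(np.float64(1.759), 65, 0.57, np.float64(0.165), 0.063, -84), (np.float64(1.745), 60, 0.57, np.float64(0.165), 0.063, -84), (np.float64(1.735), 70, 0.57, np.float64(0.165), 0.063, -84), (np.float64(1.725), 60, 0.57, np.float64(0.16), 0.063, -84), (np.float64(1.71), 70, 0.57, np.float64(0.165), 0.075, -84), (np.float64(1.709), 55, 0.57, np.float64(0.16), 0.063, -84), (np.float64(1.707), 65, 0.57, np.float64(0.165), 0.075, -84), (np.float64(1.706), 75, 0.57, np.float64(0.165), 0.063, -84)]
[(np.float64(1.491), 35, 0.57, np.float64(0.16), 0.063, -84), (np.float64(1.482), 35, 0.57, np.float64(0.165), 0.063, -84)]
ring far edge [0.56238557 0.21446508]
[(216, 115, 98, 173), (218, 115, 106, 175), (220, 117, 108, 177), (222, 107, 99, 173), (224, 105, 101, 171), (226, 105, 104, 176), (228, 101, 102, 176), (230, 101, 75, 76), (232, 103, 76, 75), (234, 96, 72, 74), (236, 91, 72, 66), (238, 96, 77, 74), (270, 92, 74, 72), (272, 93, 73, 71), (274, 102, 83, 84), (276, 101, 80, 76), (278, 102, 81, 84), (280, 98, 102, 176), (282, 102, 105, 176), (284, 101, 102, 172), (286, 98, 97, 170), (288, 102, 99, 169), (290, 107, 100, 172), (292, 112, 102, 173)]
[(216, 119, 104, 173), (218, 114, 105, 176), (220, 109, 100, 171), (222, 110, 102, 173), (224, 112, 106, 178), (226, 101, 100, 172), (228, 106, 107, 180), (230, 105, 80, 76), (232, 103, 77, 73), (234, 99, 81, 77), (236, 95, 75, 68), (238, 95, 73, 66), (270, 92, 75, 69), (272, 97, 78, 74), (274, 100, 82, 79), (276, 100, 79, 76), (278, 100, 82, 78), (280, 101, 101, 172), (282, 96, 100, 171), (284, 100, 99, 170), (286, 101, 95, 168), (288, 103, 101, 171), (290, 108, 105, 174), (292, 109, 100, 171)]
```

The silhouettes fit a bottle tipped to about 65° toward −y: the ball end is still in the ring at about (0.570, 0.165) and the shoulder rests on the box's front wall. The likely cause is that the ball had ridden a few mm up the rim before I let go. The neck is free to grip, so I'll regrasp it and then centre the ball properly before releasing.

Emit:
send_rows --steps '[8,-2,0,1,0,8,-3.5,0,2,0,8,-3.5,0,2,0,8,-2,0,3,0,8,0,0,3.7,0,8,0,0,3.7,0,8,0,0,3,0,8,0,0,2,0,8,0,0,1,0,8,0,0,0,0]' --grip_force 3

```text
time: 24.83
position: [0.575, 0.066, 0.2911]
tcp_rot: [-3.138, 0.0, 1.626]
ft_force: [-0.0, 0.2, -0.8]
grip_width: 0.0798
finger_force: 0.0
```

Run:
```python
from pose import *
o=bot.observe();print(o["time"],o["position"],o["ft_force"])
pw=P(bot.camera_model("wrist"));im=bot.capture("wrist");cv2.imwrite("pics/w13.png",im[:,:,::-1])
ms=bot.trace("bottle_mid","wrist")[0]["mask"]
iou=lambda a,b:(a&b).sum()/(a|b).sum()
vis=np.ones_like(ms);vis[225:]=0
best=[]
for L in range(50,86,3):
  for x in(.566,.570,.574):
    for y in np.arange(.155,.18,.004):
        for z in(.063,.068):
          m=sil(np.array([x,y,z]),axis(np.radians(L),np.radians(-87)),pw)&vis;best.append((round(iou(m,ms&vis),3),L,x,round(y,3),z))
print(sorted(best)[::-1][:6])
for v in(215,225,233): print(v,[(u,*[int(x) for x in im[v,u]]) for u in range(190,326,5)])
```

```text
24.8333 [0.57496358 0.06597398 0.29113606] [-0.03244502  0.21206689 -0.81724557]
[(np.float64(0.899), 71, 0.574, np.float64(0.163), 0.068), (np.float64(0.899), 68, 0.574, np.float64(0.163), 0.068), (np.float64(0.897), 65, 0.574, np.float64(0.163), 0.068), (np.float64(0.894), 74, 0.574, np.float64(0.163), 0.068), (np.float64(0.893), 62, 0.574, np.float64(0.163), 0.068), (np.float64(0.891), 59, 0.574, np.float64(0.163), 0.068)]
215 [(190, 59, 34, 27), (195, 132, 74, 38), (200, 177, 99, 46), (205, 177, 97, 44), (210, 179, 102, 53), (215, 174, 97, 47), (220, 174, 96, 44), (225, 175, 98, 47), (230, 180, 106, 57), (235, 178, 104, 51), (240, 180, 105, 57), (245, 177, 101, 50), (250, 159, 92, 50), (255, 141, 82, 59), (260, 157, 96, 68), (265, 168, 101, 74), (270, 164, 100, 68), (275, 164, 99, 69), (280, 158, 99, 68), (285, 144, 87, 62), (290, 121, 79, 56), (295, 177, 102, 53), (300, 174, 98, 50), (305, 175, 101, 53), (310, 178, 100, 50), (315, 176, 99, 49), (320, 67, 40, 27), (325, 68, 41, 24)]
225 [(190, 57, 39, 30), (195, 74, 43, 25), (200, 172, 94, 40), (205, 174, 98, 44), (210, 175, 99, 
[... 328 characters left out ...]
 (295, 174, 96, 41), (300, 176, 98, 50), (305, 177, 102, 50), (310, 176, 98, 43), (315, 179, 98, 44), (320, 64, 43, 24), (325, 63, 38, 30)]
233 [(190, 48, 34, 22), (195, 51, 29, 21), (200, 177, 99, 44), (205, 169, 92, 36), (210, 174, 96, 42), (215, 173, 98, 43), (220, 176, 99, 45), (225, 173, 95, 42), (230, 174, 96, 41), (235, 175, 98, 43), (240, 177, 99, 46), (245, 173, 96, 41), (250, 175, 94, 43), (255, 138, 82, 57), (260, 151, 90, 63), (265, 160, 92, 62), (270, 161, 94, 62), (275, 160, 96, 67), (280, 155, 93, 60), (285, 143, 84, 55), (290, 126, 71, 46), (295, 175, 98, 42), (300, 174, 96, 43), (305, 173, 98, 45), (310, 175, 98, 46), (315, 155, 85, 43), (320, 65, 45, 30), (325, 62, 38, 27)]
```

The neck is about 10 mm off to +y_t, axis turned about 0.1 rad, and its height (about 0.106) matches. I'll correct, descend and close.

Emit:
send_rows --steps '[8,0,0.5,0,-0.05,8,0,0.5,0.2,-0.05,8,0,0,0.5,0,6.5,0,0,0.4,0,5,0,0,0,0,3.5,0,0,0,0,0,0,0,0,0,0,0,0,0,0,0,0,0,0,0,0,0,0,0,0]' --grip_force 30

```text
time: 25.77
position: [0.5855, 0.0668, 0.2824]
tcp_rot: [3.141, 0.0, 1.726]
ft_force: [-0.2, -0.7, 0.3]
grip_width: 0.0364
finger_force: 0.0
```

Emit:
send_rows --steps '[0,0,0,0,0,0,0,0,0,0,0,0,0,0,0,0,0,0,0,0]'

```text
time: 26.1
position: [0.5856, 0.0668, 0.2823]
tcp_rot: [3.141, -0.0, 1.726]
ft_force: [0.8, 0.1, 0.6]
grip_width: 0.0254
finger_force: 30.0
```

Run:
```python
from h import *
o=bot.observe();print(o["time"],o["position"],o["tcp_rot"],o["ft_force"],o["grip_width"],o["finger_force"])
im=bot.capture("wrist");cv2.imwrite("pics/w14.png",im[:,:,::-1])
print("col256",[(v,*[int(x) for x in im[v,253:260].mean(0)]) for v in range(60,300,5)])
```

```text
26.1 [0.58556236 0.06682976 0.28225541] [ 3.14147567e+00 -3.39262694e-05  1.72566763e+00] [0.82792293 0.13434896 0.57207053] 0.025385846291611478 29.994093772256747
col256 [(60, 245, 241, 221), (65, 246, 242, 221), (70, 246, 241, 221), (75, 247, 242, 222), (80, 247, 242, 222), (85, 247, 243, 224), (90, 247, 243, 222), (95, 247, 244, 224), (100, 248, 243, 224), (105, 248, 244, 224), (110, 220, 205, 180), (115, 216, 198, 176), (120, 248, 244, 225), (125, 248, 244, 224), (130, 248, 244, 225), (135, 248, 244, 224), (140, 248, 244, 225), (145, 248, 244, 224), (150, 248, 244, 224), (155, 248, 244, 224), (160, 248, 244, 225), (165, 248, 244, 224), (170, 248, 244, 223), (175, 248, 244, 223), (180, 245, 234, 208), (185, 245, 233, 207), (190, 245, 231, 206), (195, 248, 237, 210), (200, 245, 158, 109), (205, 244, 158, 109), (210, 247, 159, 109), (215, 163, 100, 70), (220, 163, 98, 69), (225, 160, 95, 66), (230, 159, 95, 66), (235, 158, 93, 64), (240, 63, 51, 45), (245, 74, 63, 56), (250, 77, 67, 61), (255, 76, 67, 60), (260, 73, 63, 57), (265, 152, 89, 59), (270, 153, 88, 59), (275, 149, 86, 57), (280, 167, 92, 39), (285, 167, 92, 39), (290, 87, 66, 35), (295, 88, 64, 34)]
```

Gripped. I'll run the same pivot arc from 65°, in small steps with a light grip.

Emit:
send_rows --steps '[0,0.22,0,-0.44,0,0,0.23,0,-0.43,0,0,0.26,0,-0.41,0,0,0.26,0,-0.41,0,0,0.3,0,-0.39,0,0,0.3,0,-0.39,0,0,0.33,0,-0.36,0,0,0.33,0,-0.36,0,0,0,0,0,0]' --grip_force 12

```text
time: 26.9
position: [0.5821, 0.0895, 0.3149]
tcp_rot: [3.141, -0.0, 1.726]
ft_force: [0.7, 0.6, -2.8]
grip_width: 0.0254
finger_force: 12.8
```

Emit:
send_rows --steps '[0,0.36,0,-0.33,0,0,0.36,0,-0.33,0,0,0.38,0,-0.3,0,0,0.39,0,-0.3,0,0,0.41,0,-0.26,0,0,0.41,0,-0.26,0,0,0,0,0,0]'

```text
time: 27.48
position: [0.5785, 0.1124, 0.3325]
tcp_rot: [3.141, -0.0, 1.726]
ft_force: [0.5, 0.5, -4.1]
grip_width: 0.0255
finger_force: 12.0
```

```bash
cat > feat.py <<'E'
from lean import *
def feat(tag):
    lean(tag)
    im=cv2.imread(f"pics/{tag}.png").astype(float)[:,246:256,2].mean(1)
    g=np.diff(im); print("edges",[(v,int(g[v])) for v in range(60,225) if abs(g[v])>14])
E
python3 -c "from feat import *;feat('w15')"
```

```text
27.4833 [0.5785 0.1124 0.3325] [ 0.5  0.5 -4.1] 0.025545257789528094
mask 215 296 103 274 [(103, 8, 256.0), (115, 48, 256.0), (127, 61, 255.5), (139, 64, 255.0), (151, 67, 255.5), (163, 73, 255.5), (175, 74, 255.0), (187, 78, 255.0), (199, 79, 255.5), (211, 38, 255.0), (223, 39, 255.5), (235, 41, 255.5), (271, 24, 255.0)]
0 rows s28/66/104 min,max [[165, 220], [172, 234], [182, 255]] width104 77.0 ball [0.5785 0.1124 0.0495]
5 rows s28/66/104 min,max [[156, 210], [165, 227], [179, 249]] width104 77.0 ball [0.577  0.122  0.0499]
10 rows s28/66/104 min,max [[146, 200], [159, 219], [176, 244]] width104 78.0 ball [0.5755 0.1314 0.0512]
15 rows s28/66/104 min,max [[137, 191], [152, 211], [173, 239]] width104 79.0 ball [0.5741 0.1408 0.0533]
20 rows s28/66/104 min,max [[127, 181], [146, 204], [170, 234]] width104 79.0 ball [0.5726 0.1499 0.0562]
25 rows s28/66/104 min,max [[118, 172], [139, 197], [168, 229]] width104 80.0 ball [0.5713 0.1588 0.0599]
30 rows s28/66/104 min,max [[108, 162], [134, 189], [167, 224]] width104 81.0 ball [0.5699 0.1672 0.0644]
35 rows s28/66/104 min,max [[99, 153], [128, 182], [166, 219]] width104 82.0 ball [0.5687 0.1753 0.0696]
edges [(66, 15), (102, 20), (103, 34), (104, 21), (110, 38), (111, 18), (131, -21), (132, -35), (135, 33), (136, 21), (166, 18), (193, -19), (194, -14), (210, -30), (211, -21)]
```

The bottle pivots cleanly: lean is about 30° with the ball at the seat. I'll continue with a lighter grip.

Emit:
send_rows --steps '[0,0.43,0,-0.2,0,0,0.43,0,-0.22,0,0,0.45,0,-0.18,0,0,0.45,0,-0.18,0,0,0.46,0,-0.14,0,0,0.46,0,-0.14,0,0,0.47,0,-0.1,0,0,0.47,0,-0.1,0,0,0,0,0,0]' --grip_force 6

```text
time: 28.33
position: [0.5728, 0.1482, 0.3447]
tcp_rot: [3.141, -0.0, 1.726]
ft_force: [0.1, -0.4, -3.5]
grip_width: 0.0252
finger_force: 6.0
```

```bash
python3 -c "from feat import *;feat('w16')"
```

```text
28.3333 [0.5728 0.1482 0.3447] [ 0.1 -0.4 -3.5] 0.025215506567742282
mask 218 293 143 269 [(143, 13, 255.5), (155, 45, 255.5), (167, 56, 255.0), (179, 64, 255.0), (191, 70, 255.0), (203, 75, 253.5), (215, 38, 255.0), (227, 38, 255.0)]
0 rows s28/66/104 min,max [[165, 220], [172, 234], [182, 255]] width104 77.0 ball [0.5728 0.1482 0.0617]
5 rows s28/66/104 min,max [[156, 210], [165, 227], [179, 249]] width104 77.0 ball [0.5713 0.1578 0.0622]
10 rows s28/66/104 min,max [[146, 200], [159, 219], [176, 244]] width104 78.0 ball [0.5698 0.1673 0.0634]
15 rows s28/66/104 min,max [[137, 191], [152, 211], [173, 239]] width104 79.0 ball [0.5684 0.1766 0.0655]
20 rows s28/66/104 min,max [[127, 181], [146, 204], [170, 234]] width104 79.0 ball [0.5669 0.1857 0.0684]
25 rows s28/66/104 min,max [[118, 172], [139, 197], [168, 229]] width104 80.0 ball [0.5656 0.1946 0.0721]
30 rows s28/66/104 min,max [[108, 162], [134, 189], [167, 224]] width104 81.0 ball [0.5642 0.2031 0.0766]
35 rows s28/66/104 min,max [[99, 153], [128, 182], [166, 219]] width104 82.0 ball [0.563  0.2111 0.0818]
edges [(73, -20), (103, 17), (142, 25), (143, 18), (144, 26), (145, 24), (154, -14), (155, -21), (156, 33), (172, 36), (173, 37), (198, -41), (199, -33), (200, -19), (208, -16)]
```

Emit:
send_rows --steps '[0,0.4,0,-0.05,0,0,0.4,0,-0.04,0,0,0.4,0,-0.03,0,0,0.4,0,-0.02,0,0,0.4,0,-0.01,0,0,0,0,0,0,0,0,0,0,0]'

```text
time: 29.02
position: [0.5698, 0.1675, 0.346]
tcp_rot: [3.141, -0.0, 1.726]
ft_force: [1.9, 0.7, -1.6]
grip_width: 0.0256
finger_force: 6.0
```

```bash
python3 -c "from feat import *;feat('w17')"|grep -v "^[123]"
python3 - <<'E'
from h import *
o=bot.observe();print(o["time"],o["position"],o["ft_force"],o["moment"])
E
```

```text
mask 219 292 162 267 [(162, 8, 255.0), (174, 46, 256.0), (186, 58, 256.0), (198, 68, 256.0), (210, 40, 256.0), (222, 37, 255.5), (234, 41, 255.5)]
0 rows s28/66/104 min,max [[165, 220], [172, 234], [182, 255]] width104 77.0 ball [0.5698 0.1675 0.063 ]
5 rows s28/66/104 min,max [[156, 210], [165, 227], [179, 249]] width104 77.0 ball [0.5683 0.177  0.0635]
edges [(97, -20), (100, -14), (121, 15), (162, 33), (163, 27), (168, -16), (169, 44), (171, -17), (178, 24), (179, 65), (180, 20), (203, -54), (204, -35), (205, -23), (206, -15)]
29.1167 [0.56983791 0.16723459 0.346003  ] [ 1.61428871 -0.49042466 -3.02687069] [ 0.07351162 -0.38409115 -0.03125564]
```

Lean is now about 0° with ball centre at (0.570, 0.168, 0.063), which matches a true seating (17 mm above the 46 mm rim). A small sideways correction, then I'll let the ring take the weight.

Emit:
send_rows --steps '[0,0,0.05,0,0,0,0,0,0.05,0,0,0,0,0,0]'

```text
time: 29.37
position: [0.5703, 0.1672, 0.3455]
tcp_rot: [-3.141, -0.0, 1.726]
ft_force: [1.0, 0.6, -1.2]
grip_width: 0.0253
finger_force: 6.0
```

Emit:
send_rows --steps '[0,0,0.03,0.05,0,0,0,0,0,0]'

```text
time: 29.53
position: [0.5707, 0.1673, 0.3452]
tcp_rot: [3.142, -0.0, 1.726]
ft_force: [-0.1, 0.2, 2.4]
grip_width: 0.0258
finger_force: 6.0
```

```bash
python3 -c "from feat import *;feat('w18')"|grep -v "^[123]"; python3 -c "
from h import *
o=bot.observe();print(o['time'],o['position'],o['ft_force'],o['moment'])"
```

```text
mask 218 292 162 267 [(162, 7, 255.5), (174, 45, 255.5), (186, 59, 255.5), (198, 68, 256.0), (210, 40, 255.0), (222, 39, 255.5), (234, 42, 255.0)]
0 rows s28/66/104 min,max [[165, 220], [172, 234], [182, 255]] width104 77.0 ball [0.5707 0.1673 0.0622]
5 rows s28/66/104 min,max [[156, 210], [165, 227], [179, 249]] width104 77.0 ball [0.5692 0.1769 0.0626]
edges [(97, -21), (100, -16), (162, 30), (163, 30), (168, -15), (169, 35), (178, 18), (179, 70), (180, 18), (203, -54), (204, -40), (205, -21), (206, -17)]
29.6333 [0.57068696 0.16733925 0.34523149] [-0.6832664   0.06872511  2.28979197] [-0.06055602  0.04343242  0.05164762]
```

Fully seated, with lateral forces about zero. I'll open slightly and check that it stands before retreating.

Emit:
send_rows --steps '[0,0,0,-0.05,0,0,0,0,0,0,2.7,0,0,0,0,2.8,0,0,0,0,2.9,0,0,0,0,3,0,0,0,0,3,0,0,0,0,3,0,0,0,0]' --grip_force 3

```text
time: 30.3
position: [0.5706, 0.1673, 0.3456]
tcp_rot: [3.142, -0.0, 1.726]
ft_force: [-0.2, 0.0, -0.0]
grip_width: 0.0298
finger_force: 0.0
```

```bash
python3 -c "from feat import *;feat('w19')"|grep -v "^[123]"; python3 -c "
from h import *
o=bot.observe();print(o['time'],o['position'],o['ft_force'],o['grip_width'])"
```

```text
mask 221 291 162 267 [(162, 7, 255.5), (174, 45, 255.5), (186, 57, 255.5), (198, 67, 255.5), (210, 45, 255.5), (222, 45, 255.5), (234, 44, 255.0)]
0 rows s28/66/104 min,max [[165, 220], [172, 234], [182, 255]] width104 77.0 ball [0.5706 0.1673 0.0626]
5 rows s28/66/104 min,max [[156, 210], [165, 227], [179, 249]] width104 77.0 ball [0.5692 0.1769 0.063 ]
edges [(97, -21), (100, -15), (162, 29), (163, 36), (168, -16), (169, 42), (171, -16), (178, 25), (179, 70), (180, 15), (203, -54), (204, -40), (205, -22), (206, -14)]
30.4 [0.57062302 0.16735703 0.34552679] [-0.1982475  -1.94953439  0.80469135] 0.029774399849518712
```

The bottle stands by itself: free of the fingers, image unchanged. I'll open wide and go straight up.

Emit:
send_rows --steps '[3.6,0,0,0,0,4.4,0,0,0,0,5.2,0,0,0,0,6,0,0,0,0,6.5,0,0,0,0,6.5,0,0,0,0]'

```text
time: 30.9
position: [0.5706, 0.1673, 0.3455]
tcp_rot: [3.142, -0.0, 1.726]
ft_force: [-0.3, -0.4, -0.2]
grip_width: 0.0643
finger_force: 0.0
```

Emit:
send_rows --steps '[6.5,0,0,-0.5,0,6.5,0,0,-1,0,6.5,0,0,-1.5,0,6.5,0,0,-2,0,6.5,0,0,-2,0,6.5,0,0,-2.5,0,6.5,0,0,-3,0,6.5,0,0,-2,0,6.5,0,0,-1,0,6.5,0,0,0,0]'

```text
time: 31.73
position: [0.5708, 0.1674, 0.5035]
tcp_rot: [3.137, -0.0, 1.726]
ft_force: [0.1, 0.9, 0.2]
grip_width: 0.065
finger_force: 0.0
```

Run:
```python
from pose import *
o=bot.observe();print(o["time"],o["position"],o["ft_force"],o["grip_width"])
pw=P(bot.camera_model("wrist"));bot.capture("wrist");ms=bot.trace("bottle_mid","wrist")[0]["mask"]
ys,xs=np.nonzero(ms);print(xs.min(),xs.max(),ys.min(),ys.max())
best=[]
for L in range(-15,75,3):
    for y in(.164,.168,.172):
        m=sil(np.array([.5705,y,.063]),axis(np.radians(L),np.radians(-87)),pw);best.append((round((m&ms).sum()/(m|ms).sum(),3),L,y))
print(sorted(best)[::-1][:5])
bot.capture("side")
for n in("cover","bottle_mid"): print(n,[(round(d["confidence"],2),np.round(d["uv"]),d["mask"].sum()) for d in bot.trace(n,"side")[:3]])
```

```text
31.7333 [0.57081776 0.1674092  0.50346239] [0.05498961 0.89777984 0.20839555] 0.06503775829644604
233 275 148 195
[(np.float64(0.915), -3, 0.168), (np.float64(0.9), 0, 0.172), (np.float64(0.889), 0, 0.168), (np.float64(0.881), -6, 0.164), (np.float64(0.879), 3, 0.172)]
cover [(0.77, array([228., 298.]), np.int64(3379)), (0.58, array([151., 281.]), np.int64(2434))]
bottle_mid [(0.56, array([245., 264.]), np.int64(1083)), (0.17, array([344., 155.]), np.int64(297))]
```

The bottle stands upright in the ring, lean about 0–3° by silhouette. The cover is open and the arm is clear of everything.

```bash
python3 -c "
from plant import bot
print(bot.job_done())"
```

```text
the job is handed in; nothing more can be done
None
```

The job is handed in: the cover was held to about 1.06 rad before I let it go, and the bottle stands upright in the ring, released. On my first release it tipped over against the box wall, so I regrasped it by the neck and reseated it.

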